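# Refit the grinder cover: four wing nuts in cross order, then the interlock bolt

## Robot

A 6-joint arm with a two-finger parallel gripper is mounted at the origin on the work surface. World frame = base frame: x ahead of the robot, y to its left, z up, the work surface at z = 0. Lengths are in m, angles in degrees, forces in N, time in s.
With the tool pointing down it reaches from about 0.4 to 0.825 m from the base axis. Payload 7 kg.
Tool frame: the origin (TCP) lies on the centre line of the jaws, within the pads' length; the fingertips stand r.tip_reach ahead of it and the grasp point (between the pads) is the TCP (r.tip_reach is the distance from the TCP to the fingertips, in m); z points along the fingers, y is the line along which they close (so a half turn about z gives the same grasp; the last joint's range is limited). The gripper opens to 88 mm and grips with 3 to 60 N. Pads are 19 mm wide; open, the fingers measure 130 mm over their backs; the gripper's body (78 mm by 193 mm) begins 47 mm behind the grasp point.
Start: joints at [-52.133, 20.546, 0.682, 0, -70.136, -16.507], TCP at [0.246, -0.629, 0.219] pointing down, gripper open.
Joint ranges: [-176.03, 176.03], [-82.01, 121.73], [-58.28, 71.71], [-173.87, 95.51], [-174.79, -0.11], [-173.66, 173.66]. Speed limits (degrees/s): [136.94, 136.94, 172.46, 180, 180, 180].

## Interface

Orientations are given as [roll, pitch, yaw] about the fixed x, y, z axes, in that order (R = Rz(yaw) Ry(pitch) Rx(roll)).
In Python, from plant import sensors, cams, r gives the robot as it stands.
- The arm moves only by the tool drive_tool, never from a script. Its argument "rows" is a list of rows, each an object of numbers: "fingers": the gripper's target within -1 to 1 (fully open at 1, half-way at 0, shut at -1); "x", "y", "z": the shift along the tool's x, y, z in m; "spin": the turn about the tool's z in rad. A call has 1 to 10 rows; each row is the pose to reach, as a shift and turn from the pose commanded when the call began, along the tool's axes at that moment; what a row does not reach only later rows make up. A row lasts 1/8 s, in which the tool goes at most 62.5 mm and 10.7 degrees, less where a joint would pass 70% of its speed; a pose out of reach is approached as far as the arm can. A call with a gripper value outside its range is refused whole. The fingers move at their own pace and stop on an object; "newtons" is the grip in N (left out, the last holds). Time passes only in rows, so rows that repeat a pose let the fingers close. It gives the time, the measured TCP pose, the force, the opening and the grip force at its end, in the units of the state.
- sensors.get_state(): the state, without advancing time (a new reading comes with each control period).
- cams.capture(name): name is "side" or "top"; returns a dict with "pixels" (420x560x3 uint8, red, green, blue), "intrinsics" (3x3 intrinsics, pixels), "k1" (the pictures are not rectified: a ray, as slopes to the right and down, at radius r is drawn at 1 + k1 r^2 times it, then the intrinsics apply), "eye" and "orientation" of the camera in the world. Camera axes: x right, y up, looking along -z (the intrinsics and any distortion apply to the point x, -y, -z); pixel columns grow to the right and rows downward; lengths in m; the calibration is good to about 2 mm. A picture is of the moment at which its call begins. There is no depth.
- r.close_job(): hands the job in; it is judged then, once.
The state is a dict: "time_s": time; "joints": joint angles; "qd": joint speeds; "joint_torque": joint torques, N m; "tcp_pos": TCP position; "eef_rot": TCP orientation; "contact_force": force on the tool from outside, world axes, zero at the start; "moment": the same for the moment, N m; "gripper_width": finger opening in m; "gripper_force": force on a finger pad.
Only numpy, scipy, OpenCV 4.12 (cv2) and the standard library are available. Lean on these libraries where they do the work, as an engineer would, in place of code of your own. Each camera call takes 0.05 s, during which the arm holds its last target. There are 200 camera calls.

## Task

The sloping cover of the cheese grinder is back on after cleaning, but its four wing nuts are still nearly half a turn loose. Tighten them clockwise one at a time until each comes to its stop, in cross order (after the first nut do the one diagonally opposite, then the remaining two) so that the plate seats evenly, and only then slide the interlock bolt on the ledge fully to the left (seen from the robot) into its keeper. Leave the bottle, the can and the bowl where they are.

Things in the scene. Friction and masses are not known exactly. Their poses are not given: they have to be found in the camera images.
- grinder: White countertop cheese grinder, fixed to the table, 206 mm wide (y); its origin is on the table under the middle of the sloping cover plate. At yaw 0 its x points away from the robot and y to the left. The cover face slopes at 0.50 rad (28.6 deg) to the level: it rises away from the robot, so the nuts' common axis leans 0.50 rad from vertical towards -x of the grinder. Behind the slope is a level ledge, top 192 mm above the table, that carries the bolt.
- cover_top (a point): Middle of the top of the steel cover plate (156 mm up the slope x 174 mm wide, 8 mm thick), z square to the plate, x up the slope. It stands about 3 mm off its gasket at the start and goes down as the nuts tighten, tipping by up to 0.03 rad on the way (the other nuts shift by 1 mm or so). A 26 mm radius, 5 mm high disc sits in its middle. The four nuts stand on the plate at 62 mm up/down the slope and 62 mm to either side.
- nut_near_left (a joint): Angle of the near left wing nut (as seen from the robot, near = low on the slope) about its stud, rad: 0 as built, growing clockwise as seen from above the plate (tightening); it starts loose at 0.2 to 0.7 and comes to a firm stop at 3.14, where it is tight. At 0 and at the stop the wings lie in the up-slope direction. It stays where it is left (friction 0.06 N m) and descends 2 to 3 mm over its half turn.
- nut_near_left_wing (a point): Point on the axis of the near left wing nut, 24 mm above the nut's underside (12 mm under the top of its wings), turning with it: x lies along the wings, z along the stud away from the plate. Dark steel wing nut: flat wing 48 mm long, 10 mm thick, from 8 to 36 mm above the nut's underside (8 to 30 mm in the middle); below it a round hub of 11 mm radius, 9 mm high, that rests on the plate.
- nut_near_right (a joint): Angle of the near right wing nut (as seen from the robot, near = low on the slope) about its stud, rad: 0 as built, growing clockwise as seen from above the plate (tightening); it starts loose at 0.2 to 0.7 and comes to a firm stop at 3.14, where it is tight. At 0 and at the stop the wings lie in the up-slope direction. It stays where it is left (friction 0.06 N m) and descends 2 to 3 mm over its half turn.
- nut_near_right_wing (a point): Point on the axis of the near right wing nut, 24 mm above the nut's underside (12 mm under the top of its wings), turning with it: x lies along the wings, z along the stud away from the plate. Dark steel wing nut: flat wing 48 mm long, 10 mm thick, from 8 to 36 mm above the nut's underside (8 to 30 mm in the middle); below it a round hub of 11 mm radius, 9 mm high, that rests on the plate.
- nut_far_left (a joint): Angle of the far left wing nut (as seen from the robot, near = low on the slope) about its stud, rad: 0 as built, growing clockwise as seen from above the plate (tightening); it starts loose at 0.2 to 0.7 and comes to a firm stop at 3.14, where it is tight. At 0 and at the stop the wings lie in the up-slope direction. It stays where it is left (friction 0.06 N m) and descends 2 to 3 mm over its half turn.
- nut_far_left_wing (a point): Point on the axis of the far left wing nut, 24 mm above the nut's underside (12 mm under the top of its wings), turning with it: x lies along the wings, z along the stud away from the plate. Dark steel wing nut: flat wing 48 mm long, 10 mm thick, from 8 to 36 mm above the nut's underside (8 to 30 mm in the middle); below it a round hub of 11 mm radius, 9 mm high, that rests on the plate.
- nut_far_right (a joint): Angle of the far right wing nut (as seen from the robot, near = low on the slope) about its stud, rad: 0 as built, growing clockwise as seen from above the plate (tightening); it starts loose at 0.2 to 0.7 and comes to a firm stop at 3.14, where it is tight. At 0 and at the stop the wings lie in the up-slope direction. It stays where it is left (friction 0.06 N m) and descends 2 to 3 mm over its half turn.
- nut_far_right_wing (a point): Point on the axis of the far right wing nut, 24 mm above the nut's underside (12 mm under the top of its wings), turning with it: x lies along the wings, z along the stud away from the plate. Dark steel wing nut: flat wing 48 mm long, 10 mm thick, from 8 to 36 mm above the nut's underside (8 to 30 mm in the middle); below it a round hub of 11 mm radius, 9 mm high, that rests on the plate.
- bolt (a joint): Travel of the interlock bolt along the ledge, m: 0 to 0.06, growing to the grinder's left (+y); at 0.06 it is home against its stop, its end in the left keeper. It starts at 0 to 0.02 and slides with 1.5 N of friction.
- bolt_knob (a point): Middle of the upright round black knob on the bolt (22 mm diameter, 30 mm tall, this point 15 mm under its top and 33 mm above the ledge). It slides along y of the grinder and is 118 mm behind the grinder's origin.
- oil_bottle_mid (a point): Middle of a standing green oil bottle, 68 mm diameter, 200 mm tall; leave it alone.
- tomato_can_mid (a point): Middle of a standing food can with a pale label, 100 mm diameter, 120 mm tall; leave it alone.
- bowl_mid (a point): Middle of a steel bowl, 140 mm across, 60 mm tall; leave it alone.

How it is judged (in metres and radians):
On the way, in this order (a step that is already met when the one before it is completed fails the run):
1. one nut is tight, the three others still loose (((value of joint nut_near_left above 2.92 rad and value of joint each of nut_near_right, nut_far_left, nut_far_right below 1.2 rad) or (value of joint nut_near_right above 2.92 rad and value of joint each of nut_near_left, nut_far_left, nut_far_right below 1.2 rad) or (value of joint nut_far_left above 2.92 rad and value of joint each of nut_near_left, nut_near_right, nut_far_right below 1.2 rad) or (value of joint nut_far_right above 2.92 rad and value of joint each of nut_near_left, nut_near_right, nut_far_left below 1.2 rad))), for 0.1 s.
2. the diagonally opposite nut is tight as well, the other two still loose (((value of joint each of nut_near_left, nut_far_right above 2.92 rad and value of joint each of nut_near_right, nut_far_left below 1.2 rad) or (value of joint each of nut_near_right, nut_far_left above 2.92 rad and value of joint each of nut_near_left, nut_far_right below 1.2 rad))), for 0.1 s.
3. all four nuts are tight, the bolt not yet home (value of joint each of nut_near_left, nut_near_right, nut_far_left, nut_far_right above 2.92 rad and value of joint bolt below 0.04 m), for 0.1 s.
4. the bolt is home in its keeper (value of joint bolt above 0.055 m), for 0.1 s.
At the end, for the whole second after the job is handed in: All four nuts are within 0.22 rad (13 deg) of their stops, so the plate is down evenly; the bolt is within 5 mm of its left stop and at rest; bottle, can and bowl are within 30 mm of where they stood (value of joint each of nut_near_left, nut_near_right, nut_far_left, nut_far_right above 2.92 rad and value of joint bolt above 0.055 m and velocity of joint bolt below 0.01 m/s and distance of each of oil_bottle_mid, tomato_can_mid, bowl_mid from where it was at the start of the episode below 0.03 m); the robot touches nothing.
It fails at once if two neighbouring nuts are turned more than a quarter turn while the other two are still loose (the plate would cock) ((value of joint each of nut_near_left, nut_near_right above 1.5 rad and value of joint each of nut_far_left, nut_far_right below 1.2 rad) or (value of joint each of nut_far_left, nut_far_right above 1.5 rad and value of joint each of nut_near_left, nut_near_right below 1.2 rad) or (value of joint each of nut_near_left, nut_far_left above 1.5 rad and value of joint each of nut_near_right, nut_far_right below 1.2 rad) or (value of joint each of nut_near_right, nut_far_right above 1.5 rad and value of joint each of nut_near_left, nut_far_left below 1.2 rad)).
It fails at once if the bolt is slid home before all four nuts are tight (value of joint bolt above 0.05 m and value of joint any of nut_near_left, nut_near_right, nut_far_left, nut_far_right below 2.8 rad).
It fails at once if the oil bottle is moved by more than 40 mm or tipped over (distance of oil_bottle_mid from where it was at the start of the episode above 0.04 m or angle between oil_bottle_mid's own z axis and vertical above 0.5 rad).
It fails at once if the tomato can is moved by more than 40 mm or tipped over (distance of tomato_can_mid from where it was at the start of the episode above 0.04 m or angle between tomato_can_mid's own z axis and vertical above 0.5 rad).
It fails at once if the bowl is moved by more than 40 mm or tipped over (distance of bowl_mid from where it was at the start of the episode above 0.04 m or angle between bowl_mid's own z axis and vertical above 0.5 rad).
It also fails if it takes over 72 s, if anything falls off the work surface, if the arm or the gripper's body presses on something with over 40 N, if the wrist force passes 120 N, or if a joint passes its speed limit or range.

## Working session

There is one attempt and no reset: what is moved stays moved. The work goes in short steps, Python scripts to look and compute and a tool call to move; the robot and the scene stay as the last step left them, time stands still between calls to the robot, and variables do not carry over. Pictures are saved under pics/ and viewed, at most 10 in all, crops included, and the job is handed in when it is done.

Besides the shell and the picture viewer there is one more tool, called after "Emit:" as name(argument=value, ...) on one line, values as JSON. drive_tool: Moves the arm, as the interface text tells. Its arguments: {"type":"object","properties":{"rows":{"type":"array"},"newtons":{"type":"number"}},"required":["rows"]}

```bash
ls; mkdir -p pics; python3 - <<'E'
from plant import sensors, cams, r
import cv2,pickle
D={}
for n in("side","top"):
    c=cams.capture(n);D[n]=c;cv2.imwrite(f"pics/{n}0.png",c["pixels"][:,:,::-1])
    print(n,c["intrinsics"],c["k1"],c["eye"],c["orientation"])
pickle.dump(D,open("c0.pkl","wb"))
print(sensors.get_state(),r.tip_reach)
E
```

```text
pics
side [[541.29432907   0.         273.86241697]
 [  0.         541.29432907 208.95699854]
 [  0.           0.           1.        ]] -0.06282250446718891 [-0.11209715  1.00603005  1.45618932] [  41.92694048    0.17023362 -147.59303204]
top [[443.87105468   0.         276.10849025]
 [  0.         443.87105468 211.08039833]
 [  0.           0.           1.        ]] -0.04930306310332575 [ 0.44165055 -0.00914517  1.21587093] [  3.75551938   0.30970195 -90.75430687]
{'time_s': 0.1, 'joints': array([-5.21337908e+01,  2.05860665e+01,  6.39784826e-01, -1.69137892e-02,
       -7.01354681e+01, -1.65061657e+01]), 'qd': array([ 0.00319737, -0.04389847,  0.0644603 ,  0.0347395 , -0.00219055,
        0.01484299]), 'joint_torque': array([-2.97423867e-03, -5.84162807e+01,  2.93750632e+01,  7.01554433e+00,
        1.01627066e-02, -7.85682209e-05]), 'tcp_pos': array([ 0.24565751, -0.62824036,  0.21813903]), 'eef_rot': array([ 1.79917101e+02, -7.98287918e-03, -1.58645709e+02]), 'contact_force': array([ 0.313015  ,  0.30604368, -0.19765352]), 'moment': array([-0.02864564, -0.05718761, -0.04506536]), 'gripper_force': 0.0, 'gripper_width': 0.08784847973965539} 0.019
```

View pics/top0.png

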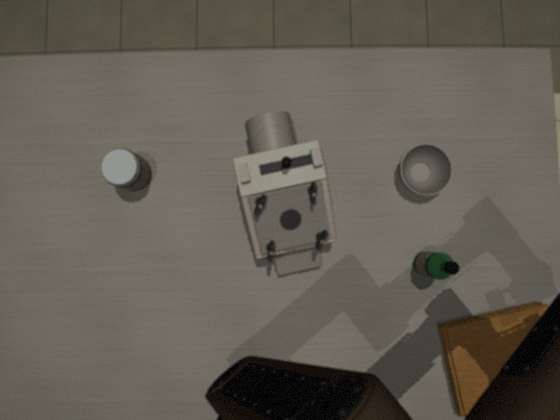

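View pics/side0.png

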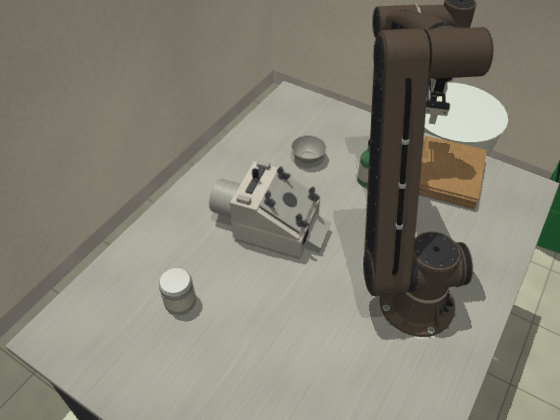

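The top view shows the grinder yawed by about +10°. The dark disc is at about (290,219), the nuts at (261,204), (313,192), (271,249) and (322,240), and the knob at (286,162). The side view shows the disc at (290,200). Next I'll enlarge both views and extract the dark blobs.

```bash
cat > h.py <<'E'
import numpy as np, cv2, pickle
from scipy.spatial.transform import Rotation as Ro
def ray(c,u,v):
    K=c["intrinsics"]; k=float(c["k1"])
    p=cv2.undistortPoints(np.array([[[u,v]]],float),K,np.array([k,0,0,0,0.]))[0,0]
    d=Ro.from_euler("xyz",c["orientation"],degrees=True).apply([p[0],-p[1],-1]); return np.array(c["eye"]),d/np.linalg.norm(d)
def proj(c,P):
    q=Ro.from_euler("xyz",c["orientation"],degrees=True).inv().apply(np.array(P)-c["eye"])
    s=np.array([q[0],-q[1]])/-q[2]; s*=1+float(c["k1"])*(s@s); K=c["intrinsics"]; return s*[K[0,0],K[1,1]]+K[:2,2]
def tri(c1,p1,c2,p2):
    o1,d1=ray(c1,*p1);o2,d2=ray(c2,*p2)
    t=np.linalg.lstsq(np.c_[d1,-d2],o2-o1,rcond=None)[0]
    a=o1+t[0]*d1;b=o2+t[1]*d2; return (a+b)/2,np.linalg.norm(a-b)
def plane(c,p,z):
    o,d=ray(c,*p); return o+d*(z-o[2])/d[2]
E
python3 - <<'E'
from h import *
D=pickle.load(open("c0.pkl","rb"))
W={"top":(225,135,345,285),"side":(215,150,335,260)}
ims=[]
for n,(a,b,c,d) in W.items():
    im=D[n]["pixels"][b:d,a:c]; g=im.max(2)
    m=(g<50).astype(np.uint8)
    k,l,s,ce=cv2.connectedComponentsWithStats(m)
    for i in range(1,k):
        if s[i,4]>8: print(n,s[i],(ce[i]+[a,b]).round(1))
    ims.append(cv2.resize(im,None,fx=400/im.shape[1],fy=400/im.shape[1],interpolation=cv2.INTER_CUBIC))
h=max(i.shape[0] for i in ims)
cv2.imwrite("pics/z.png",np.hstack([cv2.copyMakeBorder(i,0,h-i.shape[0],0,0,0) for i in ims])[:,:,::-1])
E
```

```text
top [ 54  23  14  12 112] [285.8 163.3]
top [83 48  8 21 94] [312.  192.2]
top [ 30  60  11  20 108] [259.6 204. ]
top [ 56  75  20  19 280] [290.1 219.1]
top [ 91  96  11  19 111] [320.2 238.9]
top [ 42 106   7  11  54] [270.4 246.5]
top [ 42 120   7   7  29] [269.6 257.5]
side [38 19  6 11 47] [255.3 173.7]
side [63 19  5  5 14] [279.6 171.1]
side [66 25  7  4 21] [283.9 176.5]
side [85 72  7  5 16] [302.6 224.2]
side [88 80  5 14 24] [305.  236.9]
```

View pics/z.png

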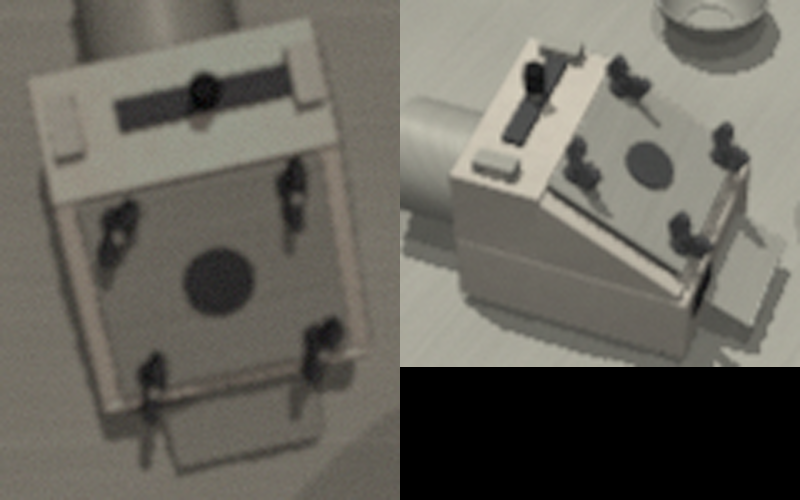

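Both crops are clear. In the top view the disc is at (290.1,219.1), the stud centres are at FL (260.4,204.9), FR (313.8,194.4), NR (322.5,238.5) and NL (270.6,246.6), and the knob is at (286,163). In the side view the disc is at (289.7,199.8).

```bash
python3 - <<'E'
from h import *
D=pickle.load(open("c0.pkl","rb"));T,S=D["top"],D["side"]
P,e=tri(T,(290.1,219.1),S,(289.7,199.8)); print("disc",P,e)
a=plane(T,(225+58/3.333,135+204/3.333),.192);b=plane(T,(225+340/3.333,135+148/3.333),.192);d=a-b
yaw1=np.arctan2(-d[0],d[1]);print("yaw ledge",np.degrees(yaw1),a,b)
nuts=dict(FL=(260.4,204.9),FR=(313.8,194.4),NR=(322.5,238.5),NL=(270.6,246.6))
sd=dict(FL=(582,165),FR=(628,78),NR=(729,148),NL=(688,235))
for it in range(1):
  Q={}
  for n,p in nuts.items():
    h=.030-.005
    z=P[2]+h*np.cos(.5)+(.062*np.sin(.5))*(1 if n[0]=="F" else -1)
    Q[n]=plane(T,p,z); print(n,Q[n], tri(T,p,S,(215+(sd[n][0]-400)/3.333,150+sd[n][1]/3.333)))
for l,r_ in(("FL","FR"),("NL","NR")):
  d=Q[l]-Q[r_];print("yaw",np.degrees(np.arctan2(-d[0],d[1])),np.linalg.norm(d))
for n,f in(("NL","FL"),("NR","FR")):
  d=Q[f]-Q[n];print("yaw",np.degrees(np.arctan2(d[1],d[0])),np.linalg.norm(d))
m=sum(Q.values())/4; print("mean",m)
for yaw in(yaw1,):
  for tag,p in(("knobtop",(286,162.5)),("knobmid",)) if 0 else (("knobtop",(285.9,162)),):
    k=plane(T,p,.240);print(k)
E
```

```text
disc [ 0.49222735 -0.0370075   0.15960972] 0.0017343300586884797
yaw ledge 10.509750741251134 [0.54453983 0.07319294 0.192     ] [ 0.58106895 -0.12371351  0.192     ]
FL [0.52220521 0.03090003 0.21127366] (array([0.52434199, 0.03200879, 0.20512146]), np.float64(0.0036982318814105185))
FR [ 0.54450513 -0.09077642  0.21127366] (array([ 0.54736275, -0.08978117,  0.20744433]), np.float64(0.005573018821016544))
NR [ 0.44431187 -0.11445767  0.1518249 ] (array([ 0.44516378, -0.114932  ,  0.1423014 ]), np.float64(0.0019005747829435292))
NL [0.42664904 0.00997525 0.1518249 ] (array([0.42423183, 0.00888379, 0.14341763]), np.float64(0.005225984678274611))
yaw 10.385475869422601 0.12370305802114338
yaw 8.078968160708198 0.1256802584651537
yaw 12.351602698552194 0.11446826031363284
yaw 13.298139943841067 0.11888501578426998
mean [ 0.48441781 -0.04108971  0.18154928]
[ 0.61468857 -0.02789275  0.24      ]
```

```bash
cat > g.py <<'E'
import sys
from h import *
from plant import sensors
Y=np.radians(10.5);C=np.array([.4970,-.0375,.155])
n=np.array([-np.sin(.5)*np.cos(Y),-np.sin(.5)*np.sin(Y),np.cos(.5)])
u=np.array([np.cos(.5)*np.cos(Y),np.cos(.5)*np.sin(Y),np.sin(.5)]);v=np.array([-np.sin(Y),np.cos(Y),0])
W={k:C+.024*n+.062*u*(1 if k[0]=="F" else -1)+.062*v*(1 if k[1]=="L" else -1) for k in("FL","FR","NL","NR")}
W["K"]=np.array([.6130,-.029,.225])
def go(target,yawdeg):   # shift in tool axes from the measured pose
    s=sensors.get_state();p=s["tcp_pos"];R=Ro.from_euler("xyz",s["eef_rot"],degrees=True)
    d=R.inv().apply(np.array(target)-p); y0=s["eef_rot"][2]
    sp=-np.radians((yawdeg-y0+180)%360-180)
    print("t",round(s["time_s"],2),"p",p.round(4),"rot",s["eef_rot"].round(1),"j6",s["joints"][5].round(1),"F",s["contact_force"].round(1),"M",s["moment"].round(2),"w",round(s["gripper_width"],4),"gf",round(s["gripper_force"],1))
    print("shift",d.round(4),"spin",round(sp,3))
if __name__=="__main__":
    a=sys.argv; t=W[a[1]]+[0,0,float(a[2])] ; print(a[1],W[a[1]].round(4)); go(t,float(a[3]))
E
python3 - <<'E'
from g import *
print(W); go([.35,-.5,.37],-110);go(W["NL"]+[0,0,.16],-15)
E
```

```text
{'FL': array([0.52788687, 0.03128042, 0.20578636]), 'FR': array([ 0.55048408, -0.09064319,  0.20578636]), 'NL': array([0.42088884, 0.01144951, 0.1463376 ]), 'NR': array([ 0.44348605, -0.1104741 ,  0.1463376 ]), 'K': array([ 0.613, -0.029,  0.225])}
t 0.1 p [ 0.2457 -0.6282  0.2181] rot [ 179.9   -0.  -158.6] j6 -16.5 F [ 0.3  0.3 -0.2] M [-0.03 -0.06 -0.05] w 0.0878 gf 0.0
shift [-0.1439  0.0817 -0.1518] spin -0.849
t 0.1 p [ 0.2457 -0.6282  0.2181] rot [ 179.9   -0.  -158.6] j6 -16.5 F [ 0.3  0.3 -0.2] M [-0.03 -0.06 -0.05] w 0.0878 gf 0.0
shift [-0.3961  0.5321 -0.0875] spin -2.507
```

Emit:
drive_tool(rows=[{"z":-0.06,"fingers":0},{"z":-0.12},{"x":-0.04,"y":0.05,"z":-0.15,"spin":-0.18},{"x":-0.08,"y":0.1,"z":-0.15,"spin":-0.36},{"x":-0.12,"y":0.15,"z":-0.15,"spin":-0.54},{"x":-0.155,"y":0.2,"z":-0.15,"spin":-0.72},{"x":-0.19,"y":0.25,"z":-0.15,"spin":-0.9},{"x":-0.225,"y":0.3,"z":-0.15,"spin":-1.08},{"x":-0.26,"y":0.35,"z":-0.15,"spin":-1.26},{"x":-0.295,"y":0.4,"z":-0.15,"spin":-1.44}])

```text
invalid input
```

```bash
python3 g.py NL .07 -15
```

```text
NL [0.4209 0.0114 0.1463]
t 0.1 p [ 0.2457 -0.6282  0.2181] rot [ 179.9   -0.  -158.6] j6 -16.5 F [ 0.3  0.3 -0.2] M [-0.03 -0.06 -0.05] w 0.0878 gf 0.0
shift [-0.3961  0.532   0.0025] spin -2.507
```

Emit:
drive_tool(rows=[{"x":0,"y":0,"z":-0.06,"spin":0,"fingers":0},{"x":0,"y":0,"z":-0.12,"spin":0,"fingers":0},{"x":-0.04,"y":0.05,"z":-0.15,"spin":-0.18,"fingers":0},{"x":-0.08,"y":0.1,"z":-0.15,"spin":-0.36,"fingers":0},{"x":-0.12,"y":0.15,"z":-0.15,"spin":-0.54,"fingers":0},{"x":-0.155,"y":0.2,"z":-0.15,"spin":-0.72,"fingers":0},{"x":-0.19,"y":0.25,"z":-0.15,"spin":-0.9,"fingers":0},{"x":-0.225,"y":0.3,"z":-0.15,"spin":-1.08,"fingers":0},{"x":-0.26,"y":0.35,"z":-0.15,"spin":-1.26,"fingers":0},{"x":-0.295,"y":0.4,"z":-0.15,"spin":-1.44,"fingers":0}])

```text
time_s: 1.35
tcp_pos: [0.3738, -0.1499, 0.369]
eef_rot: [-180.0, 0.0, -75.8]
contact_force: [1.3, 0.2, -0.2]
gripper_width: 0.0441
gripper_force: 0.0
```

```bash
python3 g.py NL .07 -15
```

```text
NL [0.4209 0.0114 0.1463]
t 1.35 p [ 0.3738 -0.1499  0.369 ] rot [-180.     0.   -75.8] j6 7.6 F [ 1.3  0.2 -0.2] M [-0.04 -0.12  0.03] w 0.0441 gf 0.0
shift [-0.1449 -0.0851  0.1527] spin -1.061
```

Emit:
drive_tool(rows=[{"x":-0.04,"y":-0.025,"z":0,"spin":-0.18,"fingers":0},{"x":-0.08,"y":-0.05,"z":0.02,"spin":-0.36,"fingers":0},{"x":-0.12,"y":-0.07,"z":0.05,"spin":-0.54,"fingers":0},{"x":-0.145,"y":-0.085,"z":0.1,"spin":-0.72,"fingers":0},{"x":-0.145,"y":-0.085,"z":0.13,"spin":-0.9,"fingers":0},{"x":-0.145,"y":-0.085,"z":0.153,"spin":-1.06,"fingers":0},{"x":-0.145,"y":-0.085,"z":0.153,"spin":-1.06,"fingers":0},{"x":-0.145,"y":-0.085,"z":0.153,"spin":-1.06,"fingers":0}])

```text
time_s: 2.35
tcp_pos: [0.4224, 0.0094, 0.2169]
eef_rot: [-180.0, -0.1, -15.6]
contact_force: [-0.3, 0.5, 0.7]
gripper_width: 0.0437
gripper_force: 0.0
```

```bash
python3 g.py NL .015 -15; python3 - <<'E'
from plant import cams
from h import *
S=cams.capture("side");T=cams.capture("top")
pickle.dump({"side":S,"top":T},open("c1.pkl","wb"))
a=cv2.resize(S["pixels"][130:270,205:345],None,fx=4,fy=4,interpolation=2)
cv2.imwrite("pics/s1.png",a[:,:,::-1])
E
```

```text
NL [0.4209 0.0114 0.1463]
t 2.35 p [0.4224 0.0094 0.2169] rot [-1.80e+02 -1.00e-01 -1.56e+01] j6 46.1 F [-0.3  0.5  0.7] M [-0.07  0.15 -0.03] w 0.0437 gf 0.0
shift [-0.002  -0.0015  0.0556] spin -0.01
```

View pics/s1.png

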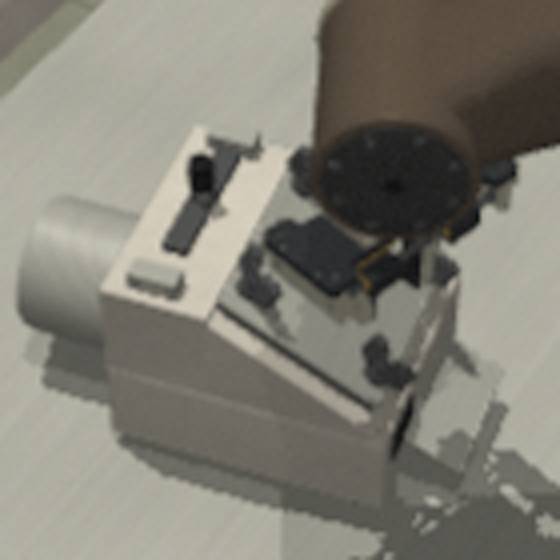

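The NL nut is seen at about (301,220) and the fingers at about (305,200), still well above it. I'll compare these against the projections.

```bash
python3 - <<'E'
from g import *
D=pickle.load(open("c1.pkl","rb"));s=sensors.get_state()
print(s["joints"].round(1))
D0=pickle.load(open("c0.pkl","rb"))
for k in W: print(k,proj(D["side"],W[k]).round(1),proj(D0["top"],W[k]).round(1))
print("tip",proj(D["side"],s["tcp_pos"]-[0,0,.019]))
E
```

```text
[ 28.3  -4.2 -29.2   0.  -64.9  46.2]
FL [269.4 198.8] [260.3 202.6]
FR [283.6 173.3] [313.5 192. ]
NL [301.1 220.8] [270.1 249. ]
NR [313.8 194.6] [320.6 238.9]
K [257.3 173.1] [286.3 163.9]
tip [301.55440453 209.38165311]
```

The projections match the images to about 1 px. I'll descend and close gently.

Emit:
drive_tool(rows=[{"x":-0.002,"y":-0.0015,"z":0,"spin":0,"fingers":-0.2},{"x":-0.002,"y":-0.0015,"z":0.03,"spin":0,"fingers":-0.2},{"x":-0.002,"y":-0.0015,"z":0.0555,"spin":0,"fingers":-0.2},{"x":-0.002,"y":-0.0015,"z":0.0555,"spin":0,"fingers":-0.2},{"x":-0.002,"y":-0.0015,"z":0.0555,"spin":0,"fingers":-0.2}], newtons=5)

```text
time_s: 3.08
tcp_pos: [0.4211, 0.0116, 0.1616]
eef_rot: [-180.0, -0.1, -15.4]
contact_force: [0.2, -0.5, 0.1]
gripper_width: 0.0352
gripper_force: 0.0
```

Emit:
drive_tool(rows=[{"x":0,"y":0,"z":0,"spin":0,"fingers":-0.9},{"x":0,"y":0,"z":0,"spin":0,"fingers":-0.9},{"x":0,"y":0,"z":0,"spin":0,"fingers":-0.9},{"x":0,"y":0,"z":0,"spin":0,"fingers":-0.9}], newtons=5)

```text
time_s: 3.58
tcp_pos: [0.4203, 0.0105, 0.1608]
eef_rot: [179.9, -0.0, -15.4]
contact_force: [0.0, -5.6, 3.0]
gripper_width: 0.0102
gripper_force: 5.3
```

```bash
python3 g.py NL .015 -15
```

```text
NL [0.4209 0.0114 0.1463]
t 3.58 p [0.4203 0.0105 0.1608] rot [179.9  -0.  -15.4] j6 45.9 F [ 0.  -5.6  3. ] M [-1.93  0.16 -0.03] w 0.0102 gf 5.3
shift [ 0.0003 -0.001  -0.0005] spin -0.007
```

Emit:
drive_tool(rows=[{"x":0,"y":0.001,"z":0,"spin":0,"fingers":-0.5},{"x":0,"y":0.001,"z":0,"spin":0.18,"fingers":-0.5},{"x":0,"y":0.001,"z":0,"spin":0.36,"fingers":-0.5},{"x":0,"y":0.001,"z":0,"spin":0.54,"fingers":-0.5},{"x":0,"y":0.001,"z":0,"spin":0.72,"fingers":-0.5},{"x":0,"y":0.001,"z":0,"spin":0.9,"fingers":-0.5},{"x":0,"y":0.001,"z":0,"spin":1.08,"fingers":-0.5},{"x":0,"y":0.001,"z":0,"spin":1.26,"fingers":-0.5},{"x":0,"y":0.001,"z":0,"spin":1.44,"fingers":-0.5},{"x":0,"y":0.001,"z":0,"spin":1.6,"fingers":-0.5}])

```text
time_s: 4.82
tcp_pos: [0.4217, 0.0116, 0.161]
eef_rot: [-179.9, 0.2, -107.4]
contact_force: [4.0, 1.6, 0.7]
gripper_width: 0.0219
gripper_force: 1.6
```

```bash
python3 g.py NL .014 -172; python3 - <<'E'
from plant import cams
from h import *
S=cams.capture("side")
a=cv2.resize(S["pixels"][130:270,205:345],None,fx=4,fy=4,interpolation=2)
cv2.imwrite("pics/s2.png",a[:,:,::-1])
E
```

```text
NL [0.4209 0.0114 0.1463]
t 4.83 p [0.4217 0.0116 0.161 ] rot [-179.9    0.2 -107.4] j6 -46.0 F [4.  1.6 0.7] M [ 0.8  -1.17  0.02] w 0.0219 gf 1.6
shift [0.0004 0.0007 0.0006] spin 1.128
```

View pics/s2.png

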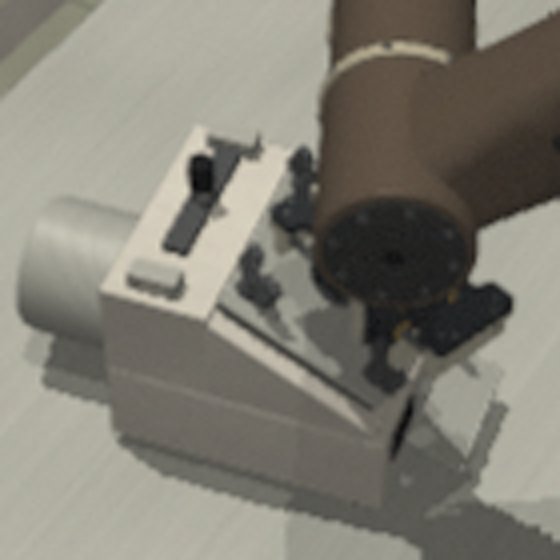

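The fork is engaged, with about 4 N of contact. I'll finish the turn, then close to square the nut against its stop.

Emit:
drive_tool(rows=[{"x":0,"y":0,"z":0.001,"spin":0.18,"fingers":-0.5},{"x":0,"y":0,"z":0.001,"spin":0.36,"fingers":-0.5},{"x":0,"y":0,"z":0.001,"spin":0.54,"fingers":-0.5},{"x":0,"y":0,"z":0.001,"spin":0.72,"fingers":-0.5},{"x":0,"y":0,"z":0.001,"spin":0.9,"fingers":-0.5},{"x":0,"y":0,"z":0.001,"spin":1.08,"fingers":-0.5},{"x":0,"y":0,"z":0.001,"spin":1.18,"fingers":-0.5},{"x":0,"y":0,"z":0.001,"spin":1.18,"fingers":-0.9},{"x":0,"y":0,"z":0.001,"spin":1.18,"fingers":-0.9},{"x":0,"y":0,"z":0.001,"spin":1.18,"fingers":-0.9}], newtons=12)

```text
time_s: 6.12
tcp_pos: [0.4198, 0.0103, 0.1593]
eef_rot: [-180.0, -0.0, -174.6]
contact_force: [-0.3, -1.7, 1.5]
gripper_width: 0.0049
gripper_force: 0.9
```

```bash
python3 g.py NL .014 -172
```

```text
NL [0.4209 0.0114 0.1463]
t 6.12 p [0.4198 0.0103 0.1593] rot [-180.    -0.  -174.6] j6 -113.1 F [-0.3 -1.7  1.5] M [-0.39 -0.11  0.03] w 0.0049 gf 0.9
shift [-0.0012  0.0011 -0.001 ] spin -0.045
```

Emit:
drive_tool(rows=[{"x":0,"y":0,"z":0,"spin":0,"fingers":0},{"x":0,"y":0,"z":-0.06,"spin":0,"fingers":0},{"x":0.06,"y":0,"z":-0.12,"spin":0,"fingers":0},{"x":0.11,"y":-0.04,"z":-0.17,"spin":0,"fingers":0},{"x":0.11,"y":-0.08,"z":-0.17,"spin":0,"fingers":0},{"x":0.11,"y":-0.14,"z":-0.17,"spin":0,"fingers":0},{"x":0.11,"y":-0.14,"z":-0.17,"spin":0,"fingers":0}])

```text
time_s: 7.0
tcp_pos: [0.3221, -0.143, 0.3294]
eef_rot: [180.0, -0.0, -175.2]
contact_force: [0.5, -0.2, -0.3]
gripper_width: 0.0438
gripper_force: 0.0
```

```bash
python3 - <<'E'
from plant import cams
from h import *
S=cams.capture("side");T=cams.capture("top")
a=cv2.resize(S["pixels"][130:270,215:335],(400,467),interpolation=2)
b=cv2.resize(T["pixels"][140:280,225:345],(400,467),interpolation=2)
cv2.imwrite("pics/s3.png",np.hstack([b,a])[:,:,::-1])
E
```

```text
(no output)
```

View pics/s3.png

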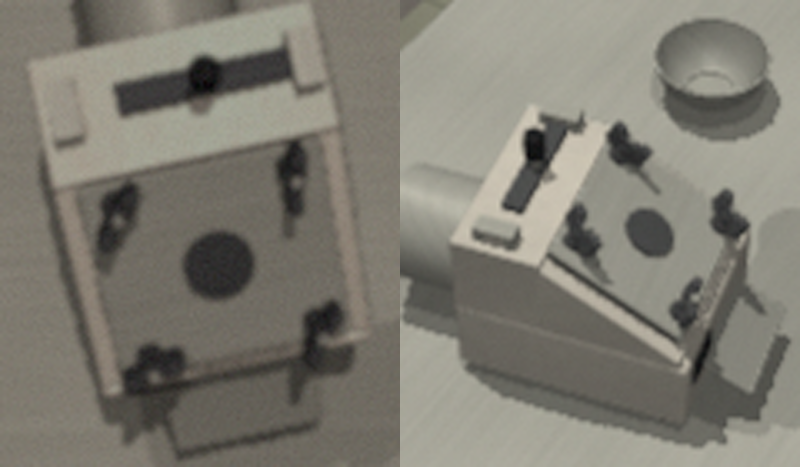

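In the top crop NL lies about crosswise, from (130,378) to (180,358), so θ≈1.4: the fork slid over its low middle. I'll engage one ear instead, because it is taller and has a longer lever, and follow its circle in 3D.

```bash
cat > arc.py <<'E'
# arc.py NUT th0 th1 n [lift] : rows in tool axes, ear offset r along wing
import sys
from g import *
def pose(k,th,lift=0,rr=.014,depth=.014,off=.003):
    w=np.cos(th)*u-np.sin(th)*v
    p=W[k]+n*(off-.0025*th/3.14)+rr*w+[0,0,depth+lift-off*n[2]]
    return p, np.degrees(Y-np.arctan2(np.sin(th),np.cos(th)*np.cos(.5)))
def rows(L):
    s=sensors.get_state();p0=s["tcp_pos"];R=Ro.from_euler("xyz",s["eef_rot"],degrees=True);y0=s["eef_rot"][2]
    print("t",round(s["time_s"],2),"p",p0.round(4),"yaw",y0.round(1),"j6",s["joints"][5].round(1),"F",s["contact_force"].round(1),"M",s["moment"].round(2),"w",round(s["gripper_width"],4),"gf",round(s["gripper_force"],1))
    for p,y in L:
        d=R.inv().apply(p-p0); print(*(d.round(4)), round(-np.radians((y-y0+180)%360-180),2))
if __name__=="__main__":
    a=sys.argv;lift=float(a[5]) if len(a)>5 else 0
    rows([pose(a[1],t,lift) for t in np.linspace(float(a[2]),float(a[3]),int(a[4]))])
E
python3 arc.py NL 1.38 1.38 1 .05
```

```text
t 7.1 p [ 0.3229 -0.14    0.3289] yaw -174.9 j6 -94.4 F [ 0.1  0.4 -0.2] M [ 0.07 -0.01 -0.05] w 0.0438 gf 0.0
-0.1139 0.1286 0.1182 -1.83
```

Emit:
drive_tool(rows=[{"x":-0.03,"y":0.03,"z":0,"spin":-0.18,"fingers":0},{"x":-0.06,"y":0.06,"z":0,"spin":-0.36,"fingers":0},{"x":-0.09,"y":0.1,"z":0,"spin":-0.54,"fingers":0},{"x":-0.114,"y":0.129,"z":0.02,"spin":-0.72,"fingers":0},{"x":-0.114,"y":0.129,"z":0.04,"spin":-0.9,"fingers":0},{"x":-0.114,"y":0.129,"z":0.06,"spin":-1.08,"fingers":0},{"x":-0.114,"y":0.129,"z":0.08,"spin":-1.26,"fingers":-0.2},{"x":-0.114,"y":0.129,"z":0.1,"spin":-1.44,"fingers":-0.2},{"x":-0.114,"y":0.129,"z":0.118,"spin":-1.62,"fingers":-0.2},{"x":-0.114,"y":0.129,"z":0.118,"spin":-1.8,"fingers":-0.2}])

```text
time_s: 8.35
tcp_pos: [0.4237, 0.0018, 0.2096]
eef_rot: [179.8, 0.0, -71.0]
contact_force: [0.1, -0.6, 0.8]
gripper_width: 0.0346
gripper_force: 0.0
```

```bash
python3 arc.py NL 1.38 1.38 1
```

```text
t 8.35 p [0.4237 0.0018 0.2096] yaw -71.0 j6 -8.1 F [ 0.1 -0.6  0.8] M [0.   0.12 0.01] w 0.0346 gf 0.0
0.0038 -0.0 0.049 -0.02
```

Emit:
drive_tool(rows=[{"x":0.004,"y":0,"z":0.02,"spin":-0.02,"fingers":-0.36},{"x":0.004,"y":0,"z":0.02,"spin":-0.02,"fingers":-0.36},{"x":0.004,"y":0,"z":0.049,"spin":-0.02,"fingers":-0.36},{"x":0.004,"y":0,"z":0.049,"spin":-0.02,"fingers":-0.36},{"x":0.004,"y":0,"z":0.049,"spin":-0.02,"fingers":-0.36},{"x":0.004,"y":0,"z":0.049,"spin":-0.02,"fingers":-0.48}], newtons=6)

```text
time_s: 9.1
tcp_pos: [0.427, -0.0035, 0.1636]
eef_rot: [-179.9, -0.0, -70.4]
contact_force: [-0.4, 0.8, 0.4]
gripper_width: 0.0245
gripper_force: 0.0
```

```bash
python3 arc.py NL 1.4 3.2 11
```

```text
t 9.1 p [ 0.427  -0.0035  0.1636] yaw -70.4 j6 -6.6 F [-0.4  0.8  0.4] M [-0.05  0.16  0.01] w 0.0245 gf 0.0
-0.0023 0.0018 0.0031 0.01
-0.0025 0.0039 0.0044 0.17
-0.0031 0.006 0.0057 0.33
-0.0041 0.0079 0.007 0.49
-0.0055 0.0096 0.0082 0.65
-0.0072 0.0111 0.0093 0.82
-0.0093 0.0122 0.0103 1.0
-0.0115 0.013 0.011 1.19
-0.014 0.0134 0.0116 1.39
-0.0165 0.0134 0.012 1.59
-0.0189 0.013 0.0122 1.8
```

Emit:
drive_tool(rows=[{"x":0,"y":0,"z":0,"spin":0,"fingers":-0.48},{"x":0,"y":0,"z":0,"spin":0,"fingers":-0.48},{"x":0,"y":0,"z":0,"spin":0,"fingers":-0.48}])

```text
time_s: 9.48
tcp_pos: [0.4264, -0.0041, 0.1626]
eef_rot: [-180.0, 0.0, -70.4]
contact_force: [-0.5, -0.7, -0.3]
gripper_width: 0.0228
gripper_force: 0.0
```

```bash
python3 arc.py NL 1.4 3.2 11
```

```text
t 9.47 p [ 0.4264 -0.0041  0.1626] yaw -70.4 j6 -6.6 F [-0.5 -0.7 -0.3] M [0.01 0.08 0.02] w 0.0228 gf 0.0
-0.0027 0.001 0.0021 0.01
-0.0028 0.0031 0.0034 0.17
-0.0034 0.0052 0.0047 0.33
-0.0044 0.0071 0.006 0.49
-0.0058 0.0088 0.0072 0.65
-0.0075 0.0103 0.0083 0.82
-0.0096 0.0114 0.0093 1.0
-0.0118 0.0122 0.0101 1.19
-0.0143 0.0126 0.0106 1.39
-0.0168 0.0126 0.011 1.59
-0.0192 0.0122 0.0112 1.8
```

Emit:
drive_tool(rows=[{"x":-0.003,"y":0.002,"z":0.003,"spin":0.1,"fingers":-0.46},{"x":-0.003,"y":0.004,"z":0.004,"spin":0.25,"fingers":-0.46},{"x":-0.004,"y":0.006,"z":0.005,"spin":0.4,"fingers":-0.46},{"x":-0.005,"y":0.0075,"z":0.006,"spin":0.54,"fingers":-0.46},{"x":-0.006,"y":0.009,"z":0.0073,"spin":0.68,"fingers":-0.48},{"x":-0.0075,"y":0.0103,"z":0.0083,"spin":0.83,"fingers":-0.5},{"x":-0.0096,"y":0.0114,"z":0.0093,"spin":1.0,"fingers":-0.52},{"x":-0.0118,"y":0.0122,"z":0.01,"spin":1.18,"fingers":-0.55},{"x":-0.014,"y":0.0126,"z":0.0105,"spin":1.36,"fingers":-0.55},{"x":-0.016,"y":0.0126,"z":0.011,"spin":1.54,"fingers":-0.55}])

```text
time_s: 10.72
tcp_pos: [0.409, 0.0055, 0.1524]
eef_rot: [-179.9, -0.1, -159.0]
contact_force: [-6.8, -6.7, 16.6]
gripper_width: 0.0203
gripper_force: 9.7
```

```bash
python3 arc.py NL 3.0 3.2 3
```

```text
t 10.72 p [0.409  0.0055 0.1524] yaw -159.0 j6 -97.9 F [-6.8 -6.7 16.6] M [-2.28  2.3   0.11] w 0.0203 gf 9.7
-0.0006 0.0017 0.0008 0.02
-0.0008 0.003 0.001 0.14
-0.0011 0.0044 0.001 0.25
```

Emit:
drive_tool(rows=[{"x":0,"y":0.002,"z":0,"spin":0.1,"fingers":-0.55},{"x":0,"y":0.004,"z":0,"spin":0.22,"fingers":-0.55},{"x":0,"y":0.004,"z":0,"spin":0.22,"fingers":-0.65},{"x":0,"y":0.004,"z":0,"spin":0.22,"fingers":-0.8},{"x":0,"y":0.004,"z":0,"spin":0.22,"fingers":-0.9},{"x":0,"y":0.004,"z":0,"spin":0.22,"fingers":-0.9},{"x":0,"y":0.004,"z":0,"spin":0.22,"fingers":-0.9}], newtons=10)

```text
time_s: 11.6
tcp_pos: [0.4085, 0.012, 0.1536]
eef_rot: [179.9, 0.2, -171.2]
contact_force: [-12.0, 9.5, 22.0]
gripper_width: 0.0046
gripper_force: 13.2
```

```bash
python3 arc.py NL 3.0 3.2 3;  python3 - <<'E'
from plant import cams
from h import *
S=cams.capture("side")
a=cv2.resize(S["pixels"][170:250,255:355],None,fx=6,fy=6,interpolation=2)
cv2.imwrite("pics/s4.png",a[:,:,::-1])
E
```

```text
t 11.6 p [0.4085 0.012  0.1536] yaw -171.2 j6 -110.8 F [-12.    9.5  22. ] M [3.68 4.2  0.21] w 0.0046 gf 13.2
0.0003 -0.0048 0.002 -0.19
0.0004 -0.0034 0.0021 -0.08
0.0004 -0.002 0.0022 0.04
```

View pics/s4.png

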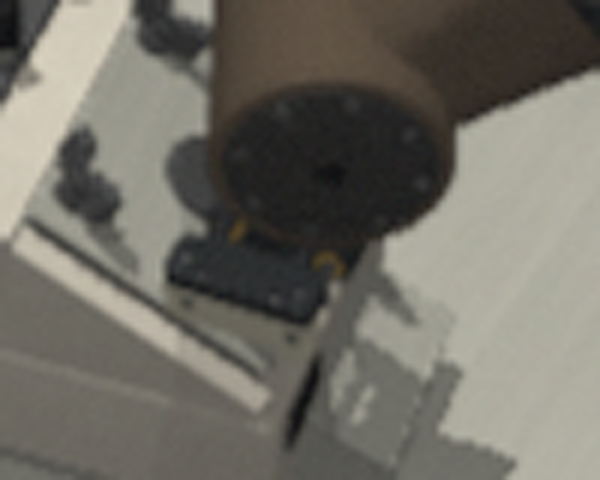

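The tips are bearing on the nut from above, and the width is too small to hold the wing, so the real height probably differs from my estimate. I'll lift off and probe the disc to get the plate height.

Emit:
drive_tool(rows=[{"x":0,"y":0,"z":-0.04,"spin":0,"fingers":-0.9},{"x":0,"y":0,"z":-0.08,"spin":0,"fingers":-1},{"x":-0.04,"y":0,"z":-0.08,"spin":0,"fingers":-1},{"x":-0.08,"y":0.04,"z":-0.08,"spin":0,"fingers":-1},{"x":-0.08,"y":0.04,"z":-0.08,"spin":0,"fingers":-1},{"x":-0.08,"y":0.04,"z":-0.08,"spin":0,"fingers":-1}])

```text
time_s: 12.4
tcp_pos: [0.4803, 0.0622, 0.2309]
eef_rot: [-180.0, -0.1, -171.2]
contact_force: [-0.9, -0.8, 0.0]
gripper_width: 0.0005
gripper_force: 0.0
```

```bash
python3 - <<'E'
from g import *
go(C+[-.0024,0,.0044+.019+.005+.008],-171)
E
```

```text
t 12.4 p [0.4803 0.0622 0.2309] rot [-1.800e+02 -1.000e-01 -1.712e+02] j6 -111.9 F [-0.9 -0.8  0. ] M [-0.01  0.04 -0.05] w 0.0005 gf 0.0
shift [ 0.001  -0.1007  0.0396] spin -0.004
```

Emit:
drive_tool(rows=[{"x":0,"y":-0.02,"z":-0.03,"spin":0,"fingers":-1},{"x":0.001,"y":-0.07,"z":-0.03,"spin":0,"fingers":-1},{"x":0.001,"y":-0.101,"z":0.01,"spin":0,"fingers":-1},{"x":0.001,"y":-0.101,"z":0.035,"spin":0,"fingers":-1},{"x":0.001,"y":-0.101,"z":0.04,"spin":0,"fingers":-1},{"x":0.001,"y":-0.101,"z":0.042,"spin":0,"fingers":-1},{"x":0.001,"y":-0.101,"z":0.044,"spin":0,"fingers":-1}])

```text
time_s: 13.28
tcp_pos: [0.4957, -0.0373, 0.1886]
eef_rot: [180.0, 0.1, -171.2]
contact_force: [0.6, -0.8, 0.7]
gripper_width: 0.0003
gripper_force: 0.0
```

Emit:
drive_tool(rows=[{"x":0,"y":0,"z":0.002,"spin":0,"fingers":-1},{"x":0,"y":0,"z":0.004,"spin":0,"fingers":-1},{"x":0,"y":0,"z":0.004,"spin":0,"fingers":-1}])

```text
time_s: 13.65
tcp_pos: [0.495, -0.0376, 0.1834]
eef_rot: [-180.0, -0.0, -171.2]
contact_force: [0.5, 0.4, 0.3]
gripper_width: 0.0003
gripper_force: 0.0
```

Emit:
drive_tool(rows=[{"x":0,"y":0,"z":0.0015,"spin":0,"fingers":-1},{"x":0,"y":0,"z":0.003,"spin":0,"fingers":-1},{"x":0,"y":0,"z":0.003,"spin":0,"fingers":-1},{"x":0,"y":0,"z":0.003,"spin":0,"fingers":-1}])

```text
time_s: 14.15
tcp_pos: [0.4951, -0.0377, 0.1805]
eef_rot: [-180.0, -0.0, -171.2]
contact_force: [-0.2, 0.2, -0.2]
gripper_width: 0.0001
gripper_force: 0.0
```

Emit:
drive_tool(rows=[{"x":0,"y":0,"z":0.0015,"spin":0,"fingers":-1},{"x":0,"y":0,"z":0.003,"spin":0,"fingers":-1},{"x":0,"y":0,"z":0.003,"spin":0,"fingers":-1},{"x":0,"y":0,"z":0.003,"spin":0,"fingers":-1}])

```text
time_s: 14.65
tcp_pos: [0.495, -0.0377, 0.1774]
eef_rot: [-180.0, -0.0, -171.2]
contact_force: [0.4, -0.1, -0.0]
gripper_width: 0.0007
gripper_force: 0.0
```

Emit:
drive_tool(rows=[{"x":0,"y":0,"z":0.0015,"spin":0,"fingers":-1},{"x":0,"y":0,"z":0.003,"spin":0,"fingers":-1},{"x":0,"y":0,"z":0.003,"spin":0,"fingers":-1},{"x":0,"y":0,"z":0.003,"spin":0,"fingers":-1}])

```text
time_s: 15.15
tcp_pos: [0.495, -0.0377, 0.1745]
eef_rot: [-180.0, -0.0, -171.2]
contact_force: [0.9, 0.6, 0.1]
gripper_width: 0.0007
gripper_force: 0.0
```

Emit:
drive_tool(rows=[{"x":0,"y":0,"z":0.001,"spin":0,"fingers":-1},{"x":0,"y":0,"z":0.002,"spin":0,"fingers":-1},{"x":0,"y":0,"z":0.002,"spin":0,"fingers":-1},{"x":0,"y":0,"z":0.002,"spin":0,"fingers":-1}])

```text
time_s: 15.65
tcp_pos: [0.4951, -0.0377, 0.1725]
eef_rot: [-180.0, 0.0, -171.2]
contact_force: [0.6, 0.6, -0.8]
gripper_width: 0.0006
gripper_force: 0.0
```

Emit:
drive_tool(rows=[{"x":0,"y":0,"z":0.001,"spin":0,"fingers":-1},{"x":0,"y":0,"z":0.002,"spin":0,"fingers":-1},{"x":0,"y":0,"z":0.003,"spin":0,"fingers":-1},{"x":0,"y":0,"z":0.003,"spin":0,"fingers":-1}])

```text
time_s: 16.15
tcp_pos: [0.495, -0.0377, 0.1694]
eef_rot: [-180.0, -0.0, -171.2]
contact_force: [-0.5, -0.5, 1.1]
gripper_width: 0.0003
gripper_force: 0.0
```

Emit:
drive_tool(rows=[{"x":0,"y":0,"z":0.001,"spin":0,"fingers":-1},{"x":0,"y":0,"z":0.002,"spin":0,"fingers":-1},{"x":0,"y":0,"z":0.003,"spin":0,"fingers":-1},{"x":0,"y":0,"z":0.003,"spin":0,"fingers":-1}])

```text
time_s: 16.65
tcp_pos: [0.495, -0.0377, 0.1664]
eef_rot: [-180.0, -0.0, -171.2]
contact_force: [0.2, 0.3, 0.4]
gripper_width: 0.0007
gripper_force: 0.0
```

```bash
python3 - <<'E'
from plant import cams
from g import *
S=cams.capture("side");T=cams.capture("top")
s=sensors.get_state();print(proj(S,s["tcp_pos"]-[0,0,.019]),proj(T,s["tcp_pos"]))
D=pickle.load(open("c0.pkl","rb"));im=D["side"]["pixels"]
print(im[192:208,280:302].max(2))
a=cv2.resize(S["pixels"][160:250,245:355],None,fx=5,fy=5,interpolation=2)
cv2.imwrite("pics/s5.png",a[:,:,::-1])
E
```

```text
[289.27015515 201.87068702] [290.26645566 217.45136538]
[[151 149 148 148 149 136 121 117 110 112 119 132 144 148 148 148 153 150
  149 148 147 151]
 [150 149 148 140 125 104  81  74  73  73  78  95 122 144 149 151 150 152
  149 148 149 151]
 [149 148 149 124  89  74  72  73  72  73  73  72  86 113 139 150 151 148
  146 148 150 151]
 [148 146 142 107  77  71  73  71  74  73  72  70  72  79 117 144 150 149
  146 150 150 152]
 [150 149 127  87  72  72  72  71  71  73  73  71  71  70  84 118 141 148
  148 152 151 150]
 [147 149 114  76  72  72  73  72  73  73  73  73  72  72  71  87 132 146
  149 152 152 151]
 [148 150 118  80  73  73  73  71  70  71  72  71  72  74  71  71 111 141
  150 152 154 152]
 [149 151 122  83  72  75  72  71  72  72  73  70  73  71  72  71  93 135
  151 154 155 151]
 [152 150 140  94  71  74  75  74  73  73  74  73  72  73  72  71  84 133
  151 155 153 151]
 [152 149 149 115  75  74  73  75  72  71  71  72  70  73  73  71  73 131
  153 152 151 152]
 [151 152 151 140  96  66  73  75  71  72  71  72  73  72  74  71  83 133
  154 152 153 151]
 [151 151 153 153 133  87  64  72  73  74  71  74  74  71  72  71  91 138
  154 151 150 149]
 [149 152 152 152 149 133  88  63  68  72  74  72  73  72  72  73  97 139
  154 151 150 152]
 [152 152 153 151 150 153 133 107  77  60  63  62  65  70  70  88 123 149
  151 151 152 152]
 [153 155 152 153 152 151 152 144 128  98  81  75  82  91  91 119 148 152
  150 150 152 153]
 [154 153 152 152 152 151 150 151 150 142 132 126 127 131 132 147 154 152
  151 151 153 151]]
```

View pics/s5.png

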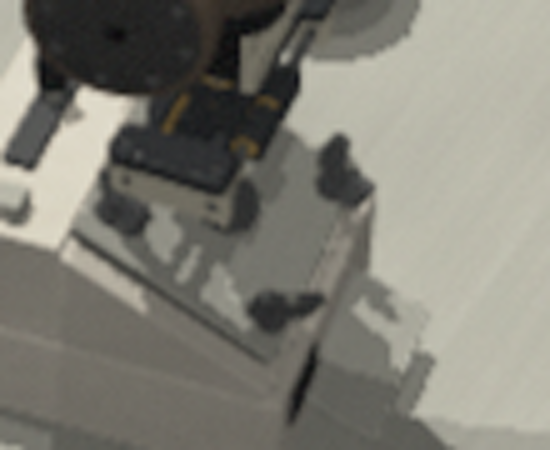

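The tip projects at (289,202), right beside the disc centre (289.9,199.5), yet there is no contact. I'll check the camera and robot agreement with the visible body edge, which runs from about (268,198) to (290,205).

```bash
python3 - <<'E'
from plant import cams
from g import *
D=pickle.load(open("c1.pkl","rb"));S=D["side"]
s=sensors.get_state();R=Ro.from_euler("xyz",s["eef_rot"],degrees=True)
for x in(-.039,.039):
  for y in(.0965,-.0965): print("body",x,y,proj(S,s["tcp_pos"]+R.apply([x,y,-.047])).round(1))
for x in(-.0095,.0095): print("fing",x,proj(S,s["tcp_pos"]+R.apply([x,.021,.019])).round(1))
D0=pickle.load(open("c0.pkl","rb"));T0=D0["top"];S0=D0["side"]
P,e=tri(T0,(290.1,219.1),S0,(289.9,199.6));print(P,e)
# disc size check
L,_=[None,None]
m=(T0["pixels"].max(2)<58).astype(np.uint8)[200:240,270:310]
k,l,st,ce=cv2.connectedComponentsWithStats(m);i=1+st[1:,4].argmax();print(st[i],ce[i]+[270,200])
m=(S0["pixels"].max(2)<100).astype(np.uint8)[190:210,278:302]
k,l,st,ce=cv2.connectedComponentsWithStats(m);i=1+st[1:,4].argmax();print(st[i],ce[i]+[278,190])
E
```

```text
body -0.039 0.0965 [266.1 204.7]
body -0.039 -0.0965 [289.9 165.4]
body 0.039 0.0965 [289.3 212.2]
body 0.039 -0.0965 [311.8 172. ]
fing -0.0095 [284.1 205.4]
fing 0.0095 [289.5 207.1]
[ 0.49191013 -0.03712282  0.16067748] 0.0011282034651517111
[ 11  10  20  19 305] [290.2557377  219.13770492]
[  5   3  14  14 154] [289.5974026  199.49350649]
```

```bash
python3 - <<'E'
from g import *
D=pickle.load(open("c0.pkl","rb"));T,S=D["top"],D["side"]
def big(im,box,f):
    a,b,c,d=box;m=f(im[b:d,a:c].astype(int)).astype(np.uint8)
    k,l,st,ce=cv2.connectedComponentsWithStats(m);i=1+st[1:,4].argmax();print(st[i]);return st[i,:2]+st[i,2:4]/2-.5+[a,b]
lid=lambda im:im.min(2)>165
print(T["pixels"][165,122],S["pixels"][280,176])
t=big(T["pixels"],(90,140,155,195),lambda i:i.min(2)>135); s=big(S["pixels"],(150,260,205,315),lambda i:i.min(2)>175)
print(t,s,tri(T,t,S,s),"want z .120")
print("knob",tri(T,(285.8,162.5),S,(255.8,171)),"want z~.240")
# ledge corners, left front etc from z.png crops (top crop /3.333+225,135 ; side /3.333+(215,150))
f=lambda a,b:tri(T,(225+a[0]/3.333,135+a[1]/3.333),S,(215+(b[0]-400)/3.333,150+b[1]/3.333))
print("ledge front left",f((58,204),(540,196)),"ledge back left",f((30,78),(451,180)),"want .192")
print("plate low-left",f((108,410),(684,293)))
E
```

```text
[146 148 145] [214 211 203]
[ 12  10  34  33 874]
[ 10   8  30  25 569]
[118.5 166. ] [174.5 280. ] (array([0.63342625, 0.3916444 , 0.11710189]), np.float64(0.0008522169091543243)) want z .120
knob (array([ 0.61577902, -0.02715765,  0.23441593]), np.float64(0.0027013096838095227)) want z~.240
ledge front left (array([0.54580208, 0.07395878, 0.18805366]), np.float64(0.0019345709550346478)) ledge back left (array([0.63667227, 0.09383865, 0.17596839]), np.float64(0.0004906393625510258)) want .192
plate low-left (array([0.40021824, 0.04504834, 0.10832747]), np.float64(0.004699598519521489))
```

The cameras agree with the known heights to a few mm, so the fingertips must really sit higher than the reported TCP implies. I'll keep probing until they touch.

Emit:
drive_tool(rows=[{"x":0,"y":0,"z":0.001,"spin":0,"fingers":-1},{"x":0,"y":0,"z":0.002,"spin":0,"fingers":-1},{"x":0,"y":0,"z":0.003,"spin":0,"fingers":-1},{"x":0,"y":0,"z":0.003,"spin":0,"fingers":-1}])

```text
time_s: 17.25
tcp_pos: [0.4957, -0.0377, 0.1651]
eef_rot: [-180.0, 0.1, -171.2]
contact_force: [-4.3, 1.1, 12.4]
gripper_width: 0.0003
gripper_force: 6.7
```

Emit:
drive_tool(rows=[{"x":0,"y":0,"z":0.001,"spin":0,"fingers":-1},{"x":0,"y":0,"z":0.002,"spin":0,"fingers":-1},{"x":0,"y":0,"z":0.003,"spin":0,"fingers":-1},{"x":0,"y":0,"z":0.003,"spin":0,"fingers":-1}])

```text
time_s: 17.75
tcp_pos: [0.496, -0.0377, 0.1643]
eef_rot: [-179.9, 0.2, -171.2]
contact_force: [-13.3, 2.7, 31.3]
gripper_width: 0.0003
gripper_force: 16.8
```

Contact is at TCP z≈0.1657, so the effective tips are about 15 mm higher than the nominal value. That explains the shallow engagement. I'll correct the depth and return to NL, which the side view puts at about 2.2 rad.

```bash
sed -i 's/depth=.014/depth=-.001/' arc.py; python3 arc.py NL 2.2 2.2 1 .05;python3 arc.py NL 2.2 2.2 1 
```

```text
t 17.75 p [ 0.496  -0.0377  0.1643] yaw -171.2 j6 -99.6 F [-13.3   2.7  31.3] M [1.35 4.43 0.04] w 0.0003 gf 16.8
0.0741 0.0486 -0.0258 -1.03
t 17.75 p [ 0.496  -0.0377  0.1643] yaw -171.2 j6 -99.6 F [-13.3   2.7  31.3] M [1.35 4.43 0.04] w 0.0003 gf 16.8
0.0743 0.0486 0.0242 -1.03
```

Emit:
drive_tool(rows=[{"x":0,"y":0,"z":-0.03,"spin":0,"fingers":-0.5},{"x":0,"y":0,"z":-0.06,"spin":-0.18,"fingers":-0.2},{"x":0.03,"y":0.02,"z":-0.07,"spin":-0.36,"fingers":-0.2},{"x":0.06,"y":0.04,"z":-0.07,"spin":-0.54,"fingers":-0.2},{"x":0.074,"y":0.0485,"z":-0.06,"spin":-0.72,"fingers":-0.2},{"x":0.074,"y":0.0485,"z":-0.03,"spin":-0.9,"fingers":-0.2},{"x":0.074,"y":0.0485,"z":-0.03,"spin":-1.03,"fingers":-0.2},{"x":0.074,"y":0.0485,"z":-0.03,"spin":-1.03,"fingers":-0.2},{"x":0.074,"y":0.0485,"z":-0.03,"spin":-1.03,"fingers":-0.2}], newtons=8)

```text
time_s: 18.88
tcp_pos: [0.4147, -0.0009, 0.1907]
eef_rot: [-180.0, 0.0, -112.4]
contact_force: [0.5, 1.0, -0.1]
gripper_width: 0.0354
gripper_force: 0.0
```

```bash
python3 arc.py NL 2.2 2.2 1 
```

```text
t 18.88 p [ 0.4147 -0.0009  0.1907] yaw -112.4 j6 -49.8 F [ 0.5  1.  -0.1] M [0.08 0.01 0.02] w 0.0354 gf 0.0
-0.0 -0.0005 0.0509 -0.01
```

Descend, then close lightly to find the wing.

Emit:
drive_tool(rows=[{"x":0,"y":0,"z":0.025,"spin":0,"fingers":-0.2},{"x":0,"y":0,"z":0.047,"spin":0,"fingers":-0.2},{"x":0,"y":0,"z":0.049,"spin":0,"fingers":-0.2},{"x":0,"y":0,"z":0.049,"spin":0,"fingers":-0.3},{"x":0,"y":0,"z":0.051,"spin":0,"fingers":-0.5},{"x":0,"y":0,"z":0.051,"spin":0,"fingers":-0.8},{"x":0,"y":0,"z":0.051,"spin":0,"fingers":-0.8}])

```text
time_s: 19.75
tcp_pos: [0.4126, -0.0015, 0.1395]
eef_rot: [179.8, -0.1, -112.3]
contact_force: [-8.3, 1.6, 5.1]
gripper_width: 0.0143
gripper_force: 7.9
```

```bash
python3 arc.py NL 2.2 3.2 7 
```

```text
t 19.75 p [ 0.4126 -0.0015  0.1395] yaw -112.3 j6 -49.7 F [-8.3  1.6  5.1] M [ 0.51  3.3  -0.02] w 0.0143 gf 7.9
-0.0013 -0.0023 -0.0003 -0.0
-0.0018 -0.0002 0.0007 0.16
-0.0026 0.0018 0.0015 0.33
-0.0038 0.0037 0.0022 0.5
-0.0053 0.0054 0.0027 0.69
-0.007 0.007 0.003 0.88
-0.009 0.0082 0.0032 1.07
```

The wing is well held (14.3 mm across the tilted blade). I'll turn it on to the stop and close.

Emit:
drive_tool(rows=[{"x":0,"y":0.001,"z":0,"spin":0.05,"fingers":-0.55},{"x":-0.0005,"y":0.003,"z":0.001,"spin":0.17,"fingers":-0.55},{"x":-0.0013,"y":0.005,"z":0.0015,"spin":0.34,"fingers":-0.55},{"x":-0.0025,"y":0.007,"z":0.002,"spin":0.51,"fingers":-0.58},{"x":-0.004,"y":0.0085,"z":0.0025,"spin":0.69,"fingers":-0.58},{"x":-0.0057,"y":0.01,"z":0.003,"spin":0.87,"fingers":-0.58},{"x":-0.007,"y":0.0113,"z":0.003,"spin":1.04,"fingers":-0.58},{"x":-0.007,"y":0.0113,"z":0.003,"spin":1.04,"fingers":-0.9},{"x":-0.007,"y":0.0113,"z":0.003,"spin":1.04,"fingers":-0.9},{"x":-0.007,"y":0.0113,"z":0.003,"spin":1.04,"fingers":-0.9}], newtons=12)

```text
time_s: 21.0
tcp_pos: [0.4066, 0.0092, 0.1366]
eef_rot: [-180.0, -0.0, -171.6]
contact_force: [0.8, -4.6, 0.3]
gripper_width: 0.0101
gripper_force: 12.0
```

```bash
python3 arc.py NL 3.14 3.14 1 
```

```text
t 21.0 p [0.4066 0.0092 0.1366] yaw -171.6 j6 -111.1 F [ 0.8 -4.6  0.3] M [-2.03 -0.29  0.18] w 0.0101 gf 12.0
-0.002 -0.0004 0.0002 -0.04
```

NL is at its stop: width 10.1 mm, yaw −171.6°. Next is the diagonal nut, FR.

```bash
python3 arc.py FR .45 .45 1 .05
```

```text
t 21.0 p [0.4066 0.0092 0.1366] yaw -171.6 j6 -111.1 F [ 0.8 -4.6  0.3] M [-2.03 -0.29  0.18] w 0.0101 gf 12.0
-0.1378 -0.1256 -0.1238 -2.68
```

Emit:
drive_tool(rows=[{"x":0,"y":0,"z":0,"spin":0,"fingers":-0.3},{"x":0,"y":0,"z":-0.05,"spin":0,"fingers":-0.2},{"x":0,"y":0,"z":-0.1,"spin":-0.1,"fingers":-0.2},{"x":-0.04,"y":-0.02,"z":-0.14,"spin":-0.28,"fingers":-0.2},{"x":-0.08,"y":-0.05,"z":-0.15,"spin":-0.46,"fingers":-0.2},{"x":-0.11,"y":-0.08,"z":-0.15,"spin":-0.64,"fingers":-0.2}])

```text
time_s: 21.75
tcp_pos: [0.5295, -0.0539, 0.2879]
eef_rot: [-179.9, 0.2, -134.7]
contact_force: [-0.1, 0.6, -0.4]
gripper_width: 0.0354
gripper_force: 0.0
```

```bash
python3 arc.py FR .45 .45 1 .05
```

```text
t 21.75 p [ 0.5295 -0.0539  0.2879] yaw -134.7 j6 -59.9 F [-0.1  0.6 -0.4] M [0.13 0.04 0.  ] w 0.0354 gf 0.0
0.0069 -0.0513 0.0275 -2.03
```

Emit:
drive_tool(rows=[{"x":0.003,"y":-0.02,"z":0,"spin":-0.18,"fingers":-0.2},{"x":0.007,"y":-0.051,"z":0,"spin":-0.36,"fingers":-0.2},{"x":0.007,"y":-0.051,"z":0,"spin":-0.54,"fingers":-0.2},{"x":0.007,"y":-0.051,"z":0,"spin":-0.72,"fingers":-0.2},{"x":0.007,"y":-0.051,"z":0,"spin":-0.9,"fingers":-0.2},{"x":0.007,"y":-0.051,"z":0,"spin":-1.08,"fingers":-0.2},{"x":0.007,"y":-0.051,"z":0,"spin":-1.26,"fingers":-0.2},{"x":0.007,"y":-0.051,"z":0,"spin":-1.44,"fingers":-0.2},{"x":0.007,"y":-0.051,"z":0.01,"spin":-1.62,"fingers":-0.2},{"x":0.007,"y":-0.051,"z":0.027,"spin":-1.8,"fingers":-0.2}], newtons=8)

```text
time_s: 23.0
tcp_pos: [0.5588, -0.0944, 0.2599]
eef_rot: [-179.9, -0.1, -31.6]
contact_force: [0.1, -1.1, 0.4]
gripper_width: 0.0347
gripper_force: 0.0
```

Emit:
drive_tool(rows=[{"x":0,"y":0,"z":0,"spin":-0.18,"fingers":-0.2},{"x":0,"y":0,"z":0,"spin":-0.23,"fingers":-0.2},{"x":0,"y":0,"z":0,"spin":-0.23,"fingers":-0.2}])

```text
time_s: 23.38
tcp_pos: [0.5583, -0.0945, 0.2596]
eef_rot: [-180.0, -0.0, -18.8]
contact_force: [0.5, 1.0, 0.5]
gripper_width: 0.0346
gripper_force: 0.0
```

```bash
python3 arc.py FR .45 .45 1
```

```text
t 23.38 p [ 0.5583 -0.0945  0.2596] yaw -18.8 j6 61.1 F [0.5 1.  0.5] M [-0.03  0.16 -0.01] w 0.0346 gf 0.0
0.0029 -0.0006 0.0491 -0.01
```

Emit:
drive_tool(rows=[{"x":0.003,"y":-0.001,"z":0.025,"spin":0,"fingers":-0.2},{"x":0.003,"y":-0.001,"z":0.045,"spin":0,"fingers":-0.2},{"x":0.003,"y":-0.001,"z":0.049,"spin":0,"fingers":-0.2},{"x":0.003,"y":-0.001,"z":0.049,"spin":0,"fingers":-0.3},{"x":0.003,"y":-0.001,"z":0.049,"spin":0,"fingers":-0.9},{"x":0.003,"y":-0.001,"z":0.049,"spin":0,"fingers":-0.9},{"x":0.003,"y":-0.001,"z":0.049,"spin":0,"fingers":-0.9}])

```text
time_s: 24.25
tcp_pos: [0.5628, -0.0943, 0.2114]
eef_rot: [-179.9, -0.2, -18.8]
contact_force: [5.2, 2.9, -1.0]
gripper_width: 0.0129
gripper_force: 7.9
```

```bash
python3 arc.py FR .45 3.2 18 
```

```text
t 24.25 p [ 0.5628 -0.0943  0.2114] yaw -18.8 j6 61.1 F [ 5.2  2.9 -1. ] M [ 0.87 -1.65 -0.02] w 0.0129 gf 7.9
-0.0013 0.001 0.0009 -0.01
-0.0012 0.0032 0.0016 0.16
-0.0014 0.0053 0.0024 0.33
-0.0019 0.0073 0.0033 0.48
-0.0027 0.0091 0.0043 0.64
-0.0039 0.0108 0.0054 0.78
-0.0052 0.0121 0.0066 0.93
-0.0068 0.0132 0.0078 1.07
-0.0086 0.014 0.009 1.21
-0.0105 0.0144 0.0101 1.36
-0.0125 0.0145 0.0112 1.5
-0.0145 0.0142 0.0122 1.66
-0.0165 0.0135 0.0131 1.81
-0.0184 0.0125 0.0139 1.98
-0.0201 0.0113 0.0146 2.15
-0.0217 0.0097 0.015 2.33
-0.0231 0.0079 0.0153 2.51
-0.0241 0.0059 0.0155 2.7
```

Emit:
drive_tool(rows=[{"x":0,"y":0.001,"z":0,"spin":0.08,"fingers":-0.52},{"x":0,"y":0.0025,"z":0.0008,"spin":0.17,"fingers":-0.52},{"x":0,"y":0.0045,"z":0.0015,"spin":0.33,"fingers":-0.5},{"x":-0.0005,"y":0.0063,"z":0.0024,"spin":0.49,"fingers":-0.48},{"x":-0.0015,"y":0.0081,"z":0.0034,"spin":0.65,"fingers":-0.48},{"x":-0.0026,"y":0.0098,"z":0.0045,"spin":0.79,"fingers":-0.48},{"x":-0.004,"y":0.0111,"z":0.0057,"spin":0.94,"fingers":-0.48},{"x":-0.0055,"y":0.0122,"z":0.0069,"spin":1.08,"fingers":-0.48},{"x":-0.0073,"y":0.013,"z":0.008,"spin":1.22,"fingers":-0.48},{"x":-0.0092,"y":0.0134,"z":0.0092,"spin":1.37,"fingers":-0.48}])

```text
time_s: 25.5
tcp_pos: [0.549, -0.1045, 0.202]
eef_rot: [-179.9, 0.0, -97.6]
contact_force: [2.9, 1.2, 0.9]
gripper_width: 0.0229
gripper_force: 1.3
```

```bash
python3 arc.py FR 1.9 3.2 9 
```

```text
t 25.5 p [ 0.549  -0.1045  0.202 ] yaw -97.6 j6 -16.9 F [2.9 1.2 0.9] M [ 0.5  -1.18  0.03] w 0.0229 gf 1.3
0.0001 0.0007 0.0007 -0.02
-0.0002 0.0027 0.0018 0.12
-0.0009 0.0046 0.0029 0.28
-0.0019 0.0064 0.0038 0.44
-0.0032 0.0081 0.0046 0.6
-0.0048 0.0096 0.0052 0.77
-0.0067 0.0108 0.0057 0.95
-0.0087 0.0118 0.006 1.14
-0.0109 0.0125 0.0062 1.32
```

Emit:
drive_tool(rows=[{"x":0,"y":0.0027,"z":0.0015,"spin":0.14,"fingers":-0.5},{"x":-0.0009,"y":0.0046,"z":0.0025,"spin":0.3,"fingers":-0.5},{"x":-0.0019,"y":0.0064,"z":0.0035,"spin":0.46,"fingers":-0.52},{"x":-0.0032,"y":0.0081,"z":0.0043,"spin":0.62,"fingers":-0.55},{"x":-0.0048,"y":0.0096,"z":0.005,"spin":0.79,"fingers":-0.55},{"x":-0.0067,"y":0.0108,"z":0.0055,"spin":0.97,"fingers":-0.58},{"x":-0.0087,"y":0.0118,"z":0.0058,"spin":1.14,"fingers":-0.58},{"x":-0.01,"y":0.0122,"z":0.006,"spin":1.27,"fingers":-0.9},{"x":-0.01,"y":0.0122,"z":0.006,"spin":1.27,"fingers":-0.9},{"x":-0.01,"y":0.0122,"z":0.006,"spin":1.27,"fingers":-0.9}], newtons=12)

```text
time_s: 26.75
tcp_pos: [0.5362, -0.0927, 0.1949]
eef_rot: [179.9, -0.1, -169.9]
contact_force: [-4.3, 3.4, -1.7]
gripper_width: 0.0111
gripper_force: 11.7
```

```bash
python3 arc.py FR 3.14 3.14 1;python3 arc.py NR .45 .45 1 .05 
```

```text
t 26.75 p [ 0.5362 -0.0927  0.1949] yaw -169.9 j6 -90.7 F [-4.3  3.4 -1.7] M [1.52 1.23 0.12] w 0.0111 gf 11.7
-0.0019 -0.0006 -0.001 -0.01
t 26.75 p [ 0.5362 -0.0927  0.1949] yaw -169.9 j6 -90.7 F [-4.3  3.4 -1.7] M [1.52 1.23 0.12] w 0.0111 gf 11.7
0.0846 -0.0073 -0.006 -2.65
```

Emit:
drive_tool(rows=[{"x":0,"y":0,"z":0,"spin":0.06,"fingers":-0.9},{"x":0,"y":0,"z":0,"spin":0.06,"fingers":-0.9},{"x":0,"y":0,"z":0,"spin":0.06,"fingers":-0.9}], newtons=16)

```text
time_s: 27.12
tcp_pos: [0.5362, -0.0918, 0.1949]
eef_rot: [179.9, -0.1, -173.3]
contact_force: [-5.0, 7.9, 0.1]
gripper_width: 0.011
gripper_force: 15.6
```

Emit:
drive_tool(rows=[{"x":0,"y":0,"z":0,"spin":0,"fingers":-0.3},{"x":0,"y":0,"z":-0.05,"spin":0,"fingers":-0.2},{"x":0.02,"y":0,"z":-0.08,"spin":-0.1,"fingers":-0.2},{"x":0.05,"y":-0.005,"z":-0.08,"spin":-0.28,"fingers":-0.2},{"x":0.084,"y":-0.007,"z":-0.08,"spin":-0.46,"fingers":-0.2},{"x":0.084,"y":-0.007,"z":-0.08,"spin":-0.64,"fingers":-0.2},{"x":0.084,"y":-0.007,"z":-0.08,"spin":-0.82,"fingers":-0.2},{"x":0.084,"y":-0.007,"z":-0.08,"spin":-1.0,"fingers":-0.2},{"x":0.084,"y":-0.007,"z":-0.08,"spin":-1.18,"fingers":-0.2},{"x":0.084,"y":-0.007,"z":-0.08,"spin":-1.36,"fingers":-0.2}])

```text
time_s: 28.38
tcp_pos: [0.4549, -0.11, 0.2759]
eef_rot: [-179.9, -0.0, -95.1]
contact_force: [1.3, -0.2, -0.0]
gripper_width: 0.0353
gripper_force: 0.0
```

```bash
python3 arc.py NR .45 .45 1 .05 
```

```text
t 28.38 p [ 0.4549 -0.11    0.2759] yaw -95.1 j6 -15.8 F [ 1.3 -0.2 -0. ] M [0.05 0.08 0.04] w 0.0353 gf 0.0
0.0047 0.0004 0.0748 -1.34
```

Emit:
drive_tool(rows=[{"x":0.005,"y":0,"z":0,"spin":-0.18,"fingers":-0.2},{"x":0.005,"y":0,"z":0,"spin":-0.36,"fingers":-0.2},{"x":0.005,"y":0,"z":0,"spin":-0.54,"fingers":-0.2},{"x":0.005,"y":0,"z":0,"spin":-0.72,"fingers":-0.2},{"x":0.005,"y":0,"z":0.01,"spin":-0.9,"fingers":-0.2},{"x":0.005,"y":0,"z":0.03,"spin":-1.08,"fingers":-0.2},{"x":0.005,"y":0,"z":0.05,"spin":-1.26,"fingers":-0.2},{"x":0.005,"y":0,"z":0.07,"spin":-1.34,"fingers":-0.2},{"x":0.005,"y":0,"z":0.075,"spin":-1.34,"fingers":-0.2},{"x":0.005,"y":0,"z":0.075,"spin":-1.34,"fingers":-0.2}], newtons=8)

```text
time_s: 29.62
tcp_pos: [0.4545, -0.1147, 0.2008]
eef_rot: [180.0, -0.0, -18.9]
contact_force: [-0.3, 0.3, -0.4]
gripper_width: 0.0351
gripper_force: 0.0
```

```bash
python3 arc.py NR .5 .5 1
```

```text
t 29.62 p [ 0.4545 -0.1147  0.2008] yaw -18.9 j6 61.1 F [-0.3  0.3 -0.4] M [-0.13  0.14 -0.03] w 0.0351 gf 0.0
-0.0002 0.0007 0.0499 0.04
```

Emit:
drive_tool(rows=[{"x":0,"y":0.001,"z":0.025,"spin":0.06,"fingers":-0.2},{"x":0,"y":0.001,"z":0.046,"spin":0.06,"fingers":-0.2},{"x":0,"y":0.001,"z":0.05,"spin":0.06,"fingers":-0.2},{"x":0,"y":0.001,"z":0.05,"spin":0.06,"fingers":-0.3},{"x":0,"y":0.001,"z":0.05,"spin":0.06,"fingers":-0.9},{"x":0,"y":0.001,"z":0.05,"spin":0.06,"fingers":-0.9},{"x":0,"y":0.001,"z":0.05,"spin":0.06,"fingers":-0.9}])

```text
time_s: 30.5
tcp_pos: [0.454, -0.1163, 0.1513]
eef_rot: [179.9, -0.1, -22.2]
contact_force: [-1.2, -3.9, 3.9]
gripper_width: 0.0132
gripper_force: 7.8
```

```bash
python3 arc.py NR .5 3.2 18 
```

```text
t 30.5 p [ 0.454  -0.1163  0.1513] yaw -22.2 j6 57.8 F [-1.2 -3.9  3.9] M [-1.9   0.56  0.07] w 0.0132 gf 7.8
-0.0003 -0.0009 0.0004 -0.01
-0.0002 0.0012 0.0011 0.15
-0.0003 0.0032 0.0019 0.31
-0.0008 0.0052 0.0029 0.46
-0.0016 0.007 0.0039 0.61
-0.0027 0.0086 0.005 0.76
-0.004 0.01 0.0062 0.9
-0.0055 0.0111 0.0073 1.04
-0.0073 0.0119 0.0085 1.18
-0.0091 0.0123 0.0096 1.32
-0.0111 0.0124 0.0107 1.46
-0.0131 0.0122 0.0117 1.61
-0.015 0.0117 0.0126 1.77
-0.0169 0.0108 0.0133 1.93
-0.0187 0.0096 0.0139 2.1
-0.0203 0.0082 0.0144 2.28
-0.0218 0.0065 0.0147 2.46
-0.0229 0.0046 0.0148 2.64
```

Emit:
drive_tool(rows=[{"x":0,"y":0.001,"z":0.0004,"spin":0.06,"fingers":-0.52},{"x":0,"y":0.0022,"z":0.001,"spin":0.16,"fingers":-0.52},{"x":0,"y":0.0042,"z":0.0018,"spin":0.32,"fingers":-0.5},{"x":-0.0005,"y":0.0062,"z":0.0027,"spin":0.47,"fingers":-0.48},{"x":-0.0013,"y":0.008,"z":0.0037,"spin":0.62,"fingers":-0.48},{"x":-0.0024,"y":0.0096,"z":0.0048,"spin":0.77,"fingers":-0.48},{"x":-0.0037,"y":0.011,"z":0.006,"spin":0.91,"fingers":-0.48},{"x":-0.0052,"y":0.0121,"z":0.007,"spin":1.05,"fingers":-0.48},{"x":-0.007,"y":0.0129,"z":0.0082,"spin":1.19,"fingers":-0.48},{"x":-0.0088,"y":0.0133,"z":0.0093,"spin":1.33,"fingers":-0.48}])

```text
time_s: 31.75
tcp_pos: [0.4426, -0.1241, 0.1419]
eef_rot: [-179.8, 0.1, -98.7]
contact_force: [3.9, -0.6, -1.1]
gripper_width: 0.0231
gripper_force: 1.6
```

```bash
python3 arc.py NR 1.93 3.2 9 
```

```text
t 31.75 p [ 0.4426 -0.1241  0.1419] yaw -98.7 j6 -17.7 F [ 3.9 -0.6 -1.1] M [ 0.01 -1.44 -0.  ] w 0.0231 gf 1.6
0.0004 0.0016 0.0003 -0.02
0.0001 0.0035 0.0014 0.13
-0.0006 0.0054 0.0023 0.28
-0.0016 0.0072 0.0032 0.43
-0.0029 0.0088 0.004 0.6
-0.0044 0.0103 0.0046 0.77
-0.0062 0.0115 0.005 0.94
-0.0082 0.0125 0.0053 1.12
-0.0103 0.0132 0.0055 1.3
```

Emit:
drive_tool(rows=[{"x":0,"y":0.0033,"z":0.0012,"spin":0.14,"fingers":-0.5},{"x":-0.0006,"y":0.0052,"z":0.0021,"spin":0.29,"fingers":-0.5},{"x":-0.0016,"y":0.007,"z":0.003,"spin":0.45,"fingers":-0.52},{"x":-0.0029,"y":0.0086,"z":0.0038,"spin":0.62,"fingers":-0.55},{"x":-0.0044,"y":0.01,"z":0.0045,"spin":0.79,"fingers":-0.55},{"x":-0.0062,"y":0.0113,"z":0.0049,"spin":0.96,"fingers":-0.58},{"x":-0.0082,"y":0.0122,"z":0.0052,"spin":1.13,"fingers":-0.58},{"x":-0.0096,"y":0.0127,"z":0.0054,"spin":1.27,"fingers":-0.9},{"x":-0.0096,"y":0.0127,"z":0.0054,"spin":1.27,"fingers":-0.9},{"x":-0.0096,"y":0.0127,"z":0.0054,"spin":1.27,"fingers":-0.9}], newtons=14)

```text
time_s: 33.0
tcp_pos: [0.4292, -0.1133, 0.1355]
eef_rot: [-180.0, -0.0, -171.1]
contact_force: [-1.1, -3.0, -1.7]
gripper_width: 0.0102
gripper_force: 14.0
```

```bash
python3 arc.py NR 3.14 3.14 1;python3 arc.py FL .45 .45 1 .05 
```

```text
t 33.0 p [ 0.4292 -0.1133  0.1355] yaw -171.1 j6 -91.9 F [-1.1 -3.  -1.7] M [-1.14  0.13  0.06] w 0.0102 gf 14.0
-0.002 0.0002 -0.0009 -0.03
t 33.0 p [ 0.4292 -0.1133  0.1355] yaw -171.1 j6 -91.9 F [-1.1 -3.  -1.7] M [-1.14  0.13  0.06] w 0.0102 gf 14.0
-0.1298 0.1217 -0.1251 -2.67
```

NR is tight: width 10.2 mm at −171°. FL is next.

Emit:
drive_tool(rows=[{"x":0,"y":0,"z":0,"spin":0,"fingers":-0.3},{"x":0,"y":0,"z":-0.05,"spin":0,"fingers":-0.2},{"x":0,"y":0,"z":-0.1,"spin":-0.1,"fingers":-0.2},{"x":-0.03,"y":0.03,"z":-0.15,"spin":-0.28,"fingers":-0.2},{"x":-0.06,"y":0.06,"z":-0.15,"spin":-0.46,"fingers":-0.2},{"x":-0.1,"y":0.09,"z":-0.15,"spin":-0.64,"fingers":-0.2},{"x":-0.13,"y":0.122,"z":-0.15,"spin":-0.82,"fingers":-0.2},{"x":-0.13,"y":0.122,"z":-0.15,"spin":-1.0,"fingers":-0.2},{"x":-0.13,"y":0.122,"z":-0.15,"spin":-1.18,"fingers":-0.2},{"x":-0.13,"y":0.122,"z":-0.15,"spin":-1.36,"fingers":-0.2}])

```text
time_s: 34.25
tcp_pos: [0.5397, 0.0279, 0.2857]
eef_rot: [-180.0, 0.0, -92.9]
contact_force: [-0.3, 0.2, -0.2]
gripper_width: 0.0351
gripper_force: 0.0
```

```bash
python3 arc.py FL .45 .45 1 .05 
```

```text
t 34.25 p [0.5397 0.0279 0.2857] yaw -92.9 j6 -26.6 F [-0.3  0.2 -0.2] M [-0.02  0.13  0.  ] w 0.0351 gf 0.0
0.0009 0.001 0.0252 -1.3
```

Emit:
drive_tool(rows=[{"x":0.001,"y":0.001,"z":0,"spin":-0.18,"fingers":-0.2},{"x":0.001,"y":0.001,"z":0,"spin":-0.36,"fingers":-0.2},{"x":0.001,"y":0.001,"z":0,"spin":-0.54,"fingers":-0.2},{"x":0.001,"y":0.001,"z":0,"spin":-0.72,"fingers":-0.2},{"x":0.001,"y":0.001,"z":0.005,"spin":-0.9,"fingers":-0.2},{"x":0.001,"y":0.001,"z":0.01,"spin":-1.08,"fingers":-0.2},{"x":0.001,"y":0.001,"z":0.02,"spin":-1.25,"fingers":-0.2},{"x":0.001,"y":0.001,"z":0.025,"spin":-1.25,"fingers":-0.2},{"x":0.001,"y":0.001,"z":0.025,"spin":-1.25,"fingers":-0.2}], newtons=8)

```text
time_s: 35.38
tcp_pos: [0.5383, 0.0265, 0.2604]
eef_rot: [180.0, 0.0, -21.9]
contact_force: [-0.1, 0.0, -0.2]
gripper_width: 0.0348
gripper_force: 0.0
```

```bash
python3 arc.py FL .5 .5 1 
```

```text
t 35.38 p [0.5383 0.0265 0.2604] yaw -21.9 j6 44.5 F [-0.1  0.  -0.2] M [-0.06  0.14 -0.01] w 0.0348 gf 0.0
0.0002 -0.0 0.0501 -0.01
```

Emit:
drive_tool(rows=[{"x":0,"y":0,"z":0.025,"spin":0,"fingers":-0.2},{"x":0,"y":0,"z":0.046,"spin":0,"fingers":-0.2},{"x":0,"y":0,"z":0.05,"spin":0,"fingers":-0.2},{"x":0,"y":0,"z":0.05,"spin":0,"fingers":-0.3},{"x":0,"y":0,"z":0.05,"spin":0,"fingers":-0.9},{"x":0,"y":0,"z":0.05,"spin":0,"fingers":-0.9},{"x":0,"y":0,"z":0.05,"spin":0,"fingers":-0.9}])

```text
time_s: 36.25
tcp_pos: [0.5385, 0.0252, 0.2117]
eef_rot: [179.9, -0.1, -21.7]
contact_force: [-1.7, -5.2, 3.7]
gripper_width: 0.0127
gripper_force: 7.7
```

```bash
python3 arc.py FL .5 3.2 18 
```

```text
t 36.25 p [0.5385 0.0252 0.2117] yaw -21.7 j6 44.6 F [-1.7 -5.2  3.7] M [-1.95  0.52  0.06] w 0.0127 gf 7.7
-0.0004 -0.0011 0.0014 -0.01
-0.0003 0.001 0.0021 0.16
-0.0005 0.003 0.0029 0.32
-0.001 0.005 0.0038 0.47
-0.0018 0.0068 0.0049 0.62
-0.0029 0.0084 0.006 0.76
-0.0042 0.0097 0.0071 0.91
-0.0058 0.0108 0.0083 1.04
-0.0075 0.0116 0.0095 1.18
-0.0093 0.012 0.0106 1.33
-0.0113 0.0121 0.0117 1.47
-0.0133 0.0119 0.0127 1.62
-0.0152 0.0113 0.0136 1.78
-0.0171 0.0104 0.0143 1.94
-0.0189 0.0093 0.0149 2.11
-0.0205 0.0078 0.0154 2.29
-0.0219 0.0061 0.0157 2.47
-0.0231 0.0042 0.0158 2.65
```

Almost the same as NR, so I'll use the same pattern.

Emit:
drive_tool(rows=[{"x":0,"y":0.001,"z":0.0004,"spin":0.06,"fingers":-0.52},{"x":0,"y":0.0022,"z":0.001,"spin":0.16,"fingers":-0.52},{"x":0,"y":0.0042,"z":0.0018,"spin":0.32,"fingers":-0.5},{"x":-0.0005,"y":0.0062,"z":0.0027,"spin":0.47,"fingers":-0.48},{"x":-0.0013,"y":0.008,"z":0.0037,"spin":0.62,"fingers":-0.48},{"x":-0.0024,"y":0.0096,"z":0.0048,"spin":0.77,"fingers":-0.48},{"x":-0.0037,"y":0.011,"z":0.006,"spin":0.91,"fingers":-0.48},{"x":-0.0052,"y":0.0121,"z":0.007,"spin":1.05,"fingers":-0.48},{"x":-0.007,"y":0.0129,"z":0.0082,"spin":1.19,"fingers":-0.48},{"x":-0.0088,"y":0.0133,"z":0.0093,"spin":1.33,"fingers":-0.48}])

```text
time_s: 37.5
tcp_pos: [0.527, 0.0178, 0.2024]
eef_rot: [-179.8, 0.1, -98.2]
contact_force: [4.2, 0.2, 0.1]
gripper_width: 0.0226
gripper_force: 1.9
```

```bash
python3 arc.py FL 1.93 3.2 9 
```

```text
t 37.5 p [0.527  0.0178 0.2024] yaw -98.2 j6 -31.5 F [4.2 0.2 0.1] M [-0.05 -1.5   0.03] w 0.0226 gf 1.9
0.0005 0.0016 0.0014 -0.01
0.0002 0.0035 0.0024 0.14
-0.0005 0.0054 0.0034 0.29
-0.0015 0.0072 0.0043 0.44
-0.0028 0.0088 0.005 0.61
-0.0044 0.0102 0.0057 0.78
-0.0062 0.0115 0.0061 0.95
-0.0081 0.0124 0.0064 1.13
-0.0102 0.0131 0.0066 1.31
```

Emit:
drive_tool(rows=[{"x":0,"y":0.0033,"z":0.0018,"spin":0.14,"fingers":-0.5},{"x":-0.0006,"y":0.0052,"z":0.0027,"spin":0.29,"fingers":-0.5},{"x":-0.0016,"y":0.007,"z":0.0036,"spin":0.45,"fingers":-0.52},{"x":-0.0029,"y":0.0086,"z":0.0044,"spin":0.62,"fingers":-0.55},{"x":-0.0044,"y":0.01,"z":0.0051,"spin":0.79,"fingers":-0.55},{"x":-0.0062,"y":0.0113,"z":0.0055,"spin":0.96,"fingers":-0.58},{"x":-0.0082,"y":0.0122,"z":0.0058,"spin":1.13,"fingers":-0.58},{"x":-0.0096,"y":0.0127,"z":0.006,"spin":1.28,"fingers":-0.9},{"x":-0.0096,"y":0.0127,"z":0.006,"spin":1.28,"fingers":-0.9},{"x":-0.0096,"y":0.0127,"z":0.006,"spin":1.28,"fingers":-0.9}], newtons=14)

```text
time_s: 38.75
tcp_pos: [0.5138, 0.0304, 0.1954]
eef_rot: [179.8, 0.0, -171.2]
contact_force: [-4.0, 8.8, 1.0]
gripper_width: 0.0107
gripper_force: 13.6
```

```bash
python3 arc.py FL 3.14 3.14 1
```

```text
t 38.75 p [0.5138 0.0304 0.1954] yaw -171.2 j6 -106.3 F [-4.   8.8  1. ] M [3.31 1.37 0.21] w 0.0107 gf 13.6
-0.0016 -0.0017 -0.0005 -0.03
```

Emit:
drive_tool(rows=[{"x":0,"y":0,"z":0,"spin":0,"fingers":-0.3},{"x":0,"y":0,"z":-0.06,"spin":0,"fingers":-0.3},{"x":0.05,"y":0,"z":-0.12,"spin":0,"fingers":-0.3},{"x":0.11,"y":-0.05,"z":-0.17,"spin":0,"fingers":-0.3},{"x":0.17,"y":-0.1,"z":-0.17,"spin":0,"fingers":-0.3},{"x":0.22,"y":-0.15,"z":-0.17,"spin":0,"fingers":-0.3},{"x":0.22,"y":-0.2,"z":-0.17,"spin":0,"fingers":-0.3},{"x":0.22,"y":-0.2,"z":-0.17,"spin":0,"fingers":-0.3}])

```text
time_s: 39.75
tcp_pos: [0.3257, -0.2046, 0.3665]
eef_rot: [-179.9, 0.2, -171.3]
contact_force: [1.0, -0.3, 0.6]
gripper_width: 0.0308
gripper_force: 0.0
```

```bash
python3 - <<'E'
from plant import cams
from g import *
S=cams.capture("side");T=cams.capture("top");pickle.dump({"side":S,"top":T},open("c2.pkl","wb"))
a=cv2.resize(S["pixels"][130:270,215:335],(400,467),interpolation=2)
b=cv2.resize(T["pixels"][140:280,225:345],(400,467),interpolation=2)
cv2.imwrite("pics/s6.png",np.hstack([b,a])[:,:,::-1])
E
```

```text
(no output)
```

View pics/s6.png

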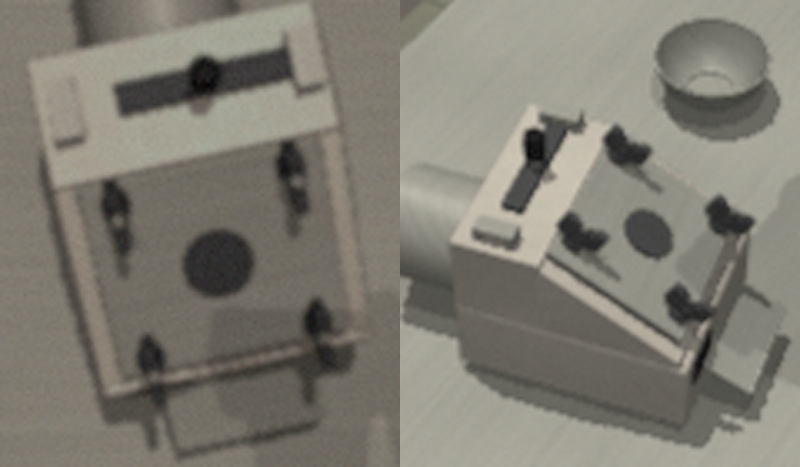

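All four wings now lie up-slope in the top crop: FL (116,218), FR (292,175), NL (150,370), NR (320,330). The knob is still at (205,75), so the bolt hasn't moved. Next I'll push the bolt left with closed fingers.

```bash
python3 - <<'E'
from g import *
go(np.array([.614,-.028,.32])-.042*v,-169.5)
E
```

```text
t 39.85 p [ 0.3257 -0.2054  0.3661] rot [-1.799e+02  1.000e-01 -1.715e+02] j6 -79.2 F [ 0.   0.6 -0.2] M [ 0.05 -0.01 -0.06] w 0.0304 gf 0.0
shift [-0.3128  0.0908  0.0464] spin -0.035
```

Emit:
drive_tool(rows=[{"x":-0.06,"y":0.02,"z":0,"spin":-0.03,"fingers":-1},{"x":-0.12,"y":0.04,"z":0,"spin":-0.03,"fingers":-1},{"x":-0.18,"y":0.06,"z":0,"spin":-0.03,"fingers":-1},{"x":-0.24,"y":0.08,"z":0,"spin":-0.03,"fingers":-1},{"x":-0.29,"y":0.09,"z":0.01,"spin":-0.03,"fingers":-1},{"x":-0.313,"y":0.091,"z":0.03,"spin":-0.03,"fingers":-1},{"x":-0.313,"y":0.091,"z":0.046,"spin":-0.03,"fingers":-1},{"x":-0.313,"y":0.091,"z":0.046,"spin":-0.03,"fingers":-1},{"x":-0.313,"y":0.091,"z":0.046,"spin":-0.03,"fingers":-1}])

```text
time_s: 40.98
tcp_pos: [0.6222, -0.0653, 0.3208]
eef_rot: [-180.0, 0.1, -169.5]
contact_force: [-0.6, -0.6, 0.7]
gripper_width: 0.0006
gripper_force: 0.0
```

```bash
python3 - <<'E'
from g import *
go(np.array([.614,-.028,.2265])-.042*v,-169.5)
E
```

```text
t 40.98 p [ 0.6222 -0.0653  0.3208] rot [-1.800e+02  1.000e-01 -1.695e+02] j6 -91.4 F [-0.6 -0.6  0.7] M [-0.07 -0.01  0.06] w 0.0006 gf 0.0
shift [ 0.0015 -0.0038  0.0943] spin -0.0
```

Emit:
drive_tool(rows=[{"x":0.001,"y":-0.004,"z":0.04,"spin":0,"fingers":-1},{"x":0.001,"y":-0.004,"z":0.075,"spin":0,"fingers":-1},{"x":0.001,"y":-0.004,"z":0.085,"spin":0,"fingers":-1},{"x":0.001,"y":-0.004,"z":0.093,"spin":0,"fingers":-1},{"x":0.001,"y":-0.004,"z":0.093,"spin":0,"fingers":-1},{"x":0.001,"y":0.006,"z":0.093,"spin":0,"fingers":-1},{"x":0.001,"y":0.014,"z":0.093,"spin":0,"fingers":-1},{"x":0.001,"y":0.022,"z":0.093,"spin":0,"fingers":-1}])

```text
time_s: 41.98
tcp_pos: [0.6177, -0.0431, 0.227]
eef_rot: [-180.0, 0.1, -169.5]
contact_force: [0.1, -2.0, 1.2]
gripper_width: 0.0003
gripper_force: 1.0
```

Emit:
drive_tool(rows=[{"x":0,"y":0.006,"z":0,"spin":0,"fingers":-1},{"x":0,"y":0.012,"z":0,"spin":0,"fingers":-1},{"x":0,"y":0.016,"z":0,"spin":0,"fingers":-1},{"x":0,"y":0.02,"z":0,"spin":0,"fingers":-1}])

```text
time_s: 42.48
tcp_pos: [0.6138, -0.0238, 0.2262]
eef_rot: [-180.0, -0.0, -169.5]
contact_force: [-0.0, -2.2, 1.0]
gripper_width: 0.0005
gripper_force: 0.8
```

Emit:
drive_tool(rows=[{"x":0,"y":0.005,"z":0,"spin":0,"fingers":-1},{"x":0,"y":0.01,"z":0,"spin":0,"fingers":-1},{"x":0,"y":0.013,"z":0,"spin":0,"fingers":-1},{"x":0,"y":0.016,"z":0,"spin":0,"fingers":-1}])

```text
time_s: 42.98
tcp_pos: [0.6108, -0.0083, 0.2262]
eef_rot: [-180.0, -0.0, -169.5]
contact_force: [-0.3, -6.9, 1.4]
gripper_width: 0.0003
gripper_force: 3.2
```

Emit:
drive_tool(rows=[{"x":0,"y":0.003,"z":0,"spin":0,"fingers":-1},{"x":0,"y":0.006,"z":0,"spin":0,"fingers":-1},{"x":0,"y":0.008,"z":0,"spin":0,"fingers":-1},{"x":0,"y":0.008,"z":0,"spin":0,"fingers":-1}])

```text
time_s: 43.48
tcp_pos: [0.6102, -0.0068, 0.2275]
eef_rot: [-179.5, -0.1, -169.6]
contact_force: [5.7, -27.9, 0.4]
gripper_width: 0.0003
gripper_force: 14.2
```

A firm stop at 28 N after about 52 mm, which is consistent with the bolt being home. I'll back off, lift and check.

Emit:
drive_tool(rows=[{"x":0,"y":-0.02,"z":0,"spin":0,"fingers":-1},{"x":0,"y":-0.025,"z":-0.03,"spin":0,"fingers":-1},{"x":0,"y":-0.025,"z":-0.09,"spin":0,"fingers":-1},{"x":0.06,"y":-0.03,"z":-0.14,"spin":0,"fingers":-1},{"x":0.12,"y":-0.08,"z":-0.14,"spin":0,"fingers":-1},{"x":0.18,"y":-0.13,"z":-0.14,"spin":0,"fingers":-1},{"x":0.24,"y":-0.18,"z":-0.14,"spin":0,"fingers":-1},{"x":0.28,"y":-0.2,"z":-0.14,"spin":0,"fingers":-1},{"x":0.28,"y":-0.2,"z":-0.14,"spin":0,"fingers":-1}])

```text
time_s: 44.6
tcp_pos: [0.3688, -0.2488, 0.3666]
eef_rot: [180.0, 0.1, -169.6]
contact_force: [1.0, 0.2, 0.1]
gripper_width: 0.0006
gripper_force: 0.0
```

```bash
python3 - <<'E'
from plant import cams
from g import *
S=cams.capture("side");T=cams.capture("top")
a=cv2.resize(S["pixels"][130:270,215:335],(400,467),interpolation=2)
b=cv2.resize(T["pixels"][140:280,225:345],(400,467),interpolation=2)
cv2.imwrite("pics/s7.png",np.hstack([b,a])[:,:,::-1])
E
```

```text
(no output)
```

View pics/s7.png

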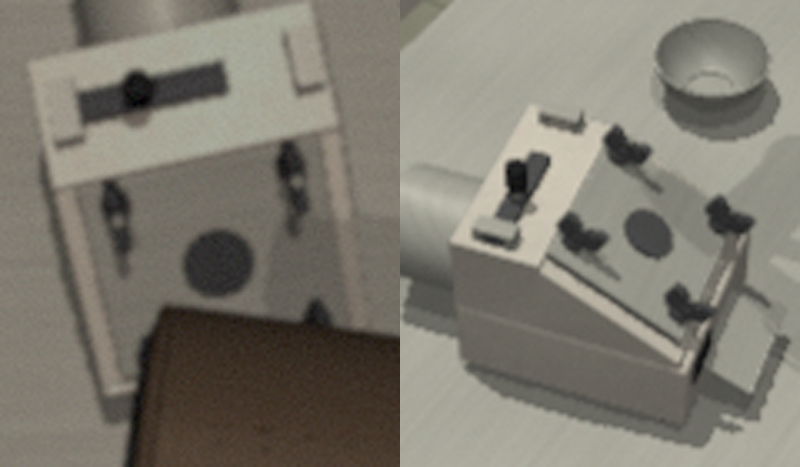

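The bolt's end is in the left keeper, with the knob now at (138,90) in the top crop. The nuts are unchanged and the arm is clear, so I'll hand in.

```bash
python3 -c "
from plant import r
print(r.close_job())"
```

```text
the job is handed in; nothing more can be done
None
```

The job is handed in; no verdict came back. All four wing nuts went to their stops in cross order (near left, far right, near right, far left), then the bolt was pushed to its stop in the left keeper. The last images show the nuts and bolt in place, and the bottle, can and bowl were never approached.

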